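# Reload the twine stand from the raked reel rack

## Task

First take the empty cardboard core off the raked spindle where it sits on top of a full reel of twine, and put it in the grey tray of empties, leaving the reel on its spindle. Then slide that full reel up off its spindle, press the sprung cheek of the twine stand back with it, and set it upright on the floor of the stand's pocket, so that it stands clamped between the cheek and the low front lip when you let go. Leave the other two reels on their spindles and do not disturb the other things on the bench.

Things in the scene. Friction and masses are not known exactly. Their poses are not given: they have to be found in the camera images.
- rack: Fixed plywood rack, 275 mm wide (y). Its board is raked 25 deg; three steel spindles stand square on it, pointing up and leaning 25 deg towards the rack's -x, away from the robot (direction (-0.423, 0, 0.906) in its frame), feet at (0, -95, 50), (0, 0, 50), (0, 95, 50) mm, 18 mm thick, 110 mm long. Origin: on the table under the middle spindle's foot; z up.
- reel_mid (a point): Full reel of grey twine with plywood ends, 60 mm in diameter, 90 mm high, about 0.3 kg, with a 22 mm bore; it stands on the rack's board on any one of the three spindles, under the empty core; 20 mm of spindle stands out above it once the core is gone. Point: its centre, half-way up; z axis: along its bore, upward.
- core_mid (a point): Empty thick-walled cardboard core (tube), 48 mm in diameter, 60 mm high, 22 mm bore, about 60 g; it sits on top of the full reel and only its lower 20 mm is threaded on the spindle. Point: its centre, half-way up; z axis: along its bore, upward.
- stand: Fixed stand, plate 150 x 94 mm; pocket floor 12 mm above the table. Round the pocket 18 mm high walls: lip on the -x side (inner face x = -30 mm), side walls (inner faces y = +-37 mm, back to x = -4). Sprung cheek on the +x side; end block 36 mm high at x = 88 to 100. Origin: on the table under the axis of a correctly clamped reel; x points from lip to cheek; z up.
- cheek (a joint): Travel of the sprung cheek in m: 0 at rest, grows as it is pushed back (stand's +x), stop at 0.044; pushed back by spring, about 2 N at rest and 8 N at 0.040. With the reel clamped between lip and cheek it reads about 0.030.
- cheek_face (a point): Centre of the cheek, on its front face; aluminium plate 60 mm wide, 10 mm thick, its top 45 mm above the pocket floor. At rest the face lies at x = 0 in the stand frame, so that the pocket is only 30 mm long.
- tray: Fixed grey plastic tray for empties, 180 mm (its x) by 160 mm (its y), 40 mm high outside, walls and floor 5 mm. An old core, 40 mm in diameter and 60 mm long, is fixed in it lying along y at x = +58 mm, y = -55 to +5 mm; the -x half is free. Origin: under the tray's centre, on the table; z up.
- slim_reel_mid (a point): Slim reel of twine on another spindle, 45 mm in diameter, 125 mm high. Leave it. Point: its centre.
- squat_reel_mid (a point): Squat reel of twine on another spindle, 74 mm in diameter, 55 mm high. Leave it. Point: its centre.
- block_a: Loose wooden printing block, 120 x 80 x 41 mm with a handle bar on top, 90 mm high in all. Leave it. Origin: centre of its underside.
- block_b: Loose wooden printing block, 90 x 70 x 36 mm with a handle bar, 85 mm high in all. Leave it. Origin: centre of its underside.
- jar: Closed glass jar, 68 mm in diameter, 105 mm high. Leave it. Origin: centre of its underside.
- brush: Brush, 200 mm long (its x) and 20 mm high, lying flat. Leave it. Origin: underside, half-way along.
- mug: Steel mug, 80 mm in diameter, 90 mm high. Leave it. Origin: centre of its underside.
- tape_roll: Roll of paper tape lying flat, 110 mm in diameter, 48 mm high. Leave it. Origin: centre of its underside.
There are look-alikes about, which are no part of the job. Leave any pink or turquoise look-alike of the part that bears core_mid alone. What is shaped like the part that bears reel_mid but pink is not meant.

How it is judged:
By the outcome, as a careful person would: the job done as asked, in the order asked, and still so for the second after the job is handed in, with the robot touching nothing.
It also fails if it takes over 54 s, if anything falls off the work surface, if the arm or the gripper's body presses on something with over 40 N, if the wrist force passes 120 N, or if a joint passes its speed limit or range.

## Robot

A 6-joint arm with a two-finger parallel gripper is mounted at the origin on the work surface. World frame = base frame: x ahead of the robot, y to its left, z up, the work surface at z = 0. Lengths are in m, angles in rad, forces in N, time in s.
With the tool pointing down it reaches from about 0.425 to 0.95 m from the base axis. Payload 3.5 kg.
Tool frame: the origin (TCP) lies on the mounting face of the last link; the fingertips stand 173 mm ahead of it and the grasp point (between the pads) lies 155 mm ahead of it; z points along the fingers, x is the direction in which the jaws open and shut, and the axes are right-handed (so a half turn about z gives the same grasp; the last joint's range is limited). The gripper opens to 85 mm and grips with 20 to 120 N. Pads are 22 mm wide; open, the fingers measure 114 mm over their backs; the gripper's body (76 mm by 85 mm) begins 54 mm behind the grasp point. The pads swing forward as they close: fully open they stand 13 mm farther back than shut.
Start: joints at [1.02, 0.286, 1.577, -0, 1.279, -0.15], TCP at [0.263, 0.622, 0.405] pointing down, gripper open.
Joint ranges: [-2.77, 2.77], [-0.9, 2.22], [0.21, 2.48], [-1.53, 4.67], [0.24, 2.81], [-2.84, 2.84]. Speed limits (rad/s): [2.79, 2.79, 3.14, 3.14, 3.14, 3.14].

## Interface

Orientations are given as a unit quaternion [x, y, z, w].
In Python, from plant import get_state, read_camera, sign_off gives the robot as it stands.
- The arm moves only by the shell command python3 -m jog 'ROWS' [FORCE]. ROWS is JSON, a list of rows, each an object of numbers: "grip": the closure, from 0 (fully open) to 1 (shut); "x", "y", "z": the shift along the tool's x, y, z in mm; "rx", "ry", "rz": the turn, a rotation vector about the tool's x, y, z in degrees. A call has 1 to 8 rows; each row shifts and turns the commanded pose from where the row before left it, along the tool's axes as they then stand; what a row does not reach is not made up. A row lasts 1/12 s, in which the tool goes at most 41.7 mm and 7.16 degrees, less where a joint would pass 70% of its speed; a pose out of reach is approached as far as the arm can. A call with a gripper value outside its range is refused whole. The fingers move at their own pace and stop on an object; FORCE is the grip in N (left out, the last holds). Time passes only in rows, so rows that do not move let the fingers close. It gives the time, the measured TCP pose, the force and the opening at its end, in the units of the state.
- get_state(): the state, without advancing time (a new reading comes with each control period).
- read_camera(name): name is "scene" or "side" or "wrist"; returns a dict with "frame" (420x560x3 uint8, red, green, blue), "intrinsics" (3x3 intrinsics, pixels), "R" (3x3) and "t" (3): a world point X has camera coordinates R X + t. Camera axes: x right, y down, z forward; pixel columns grow to the right and rows downward; lengths in m; the calibration is good to about 2 mm. A picture is of the moment at which its call begins. There is no depth.
- sign_off(): hands the job in, once; it reports no verdict.
The state is a dict: "time": time; "qpos": joint angles; "dq": joint speeds; "joint_efforts": joint torques, N m; "eef_pos": TCP position; "tcp_rot": TCP orientation; "contact_force": force on the tool from outside, world axes, zero at the start; "wrist_torque": the same for the moment, N m; "opening": opening from 0.0 (shut) to 1.0 (fully open).
Only numpy, scipy, OpenCV 4.12 (cv2) and the standard library are available. Lean on these libraries where they do the work, as an engineer would, in place of code of your own. Each camera call takes 0.05 s, during which the arm holds its last target.

## Working session

There is one attempt and no reset: what is moved stays moved. The work goes in short steps, Python scripts to look and compute and a shell command to move; the robot and the scene stay as the last step left them, time stands still between calls to the robot, and variables do not carry over. Pictures are saved under pics/ and viewed, and the job is handed in when it is done.

```bash
ls; mkdir -p pics; python3 - <<'E'
from plant import *
import cv2,json,numpy as np
s=get_state();print({k:np.round(v,4).tolist() for k,v in s.items()})
for n in ["scene","side","wrist"]:
    c=read_camera(n);cv2.imwrite(f"pics/{n}0.png",c["frame"][:,:,::-1]);print(n,c["intrinsics"].tolist(),np.round(c["R"],3).tolist(),np.round(c["t"],3), np.round(-c["R"].T@c["t"],3))
    np.savez(f"{n}0.npz",**c)
E
```

```text
pics
{'time': 0.0, 'qpos': [1.02, 0.2872, 1.5782, -0.0, 1.2786, -0.15], 'dq': [-0.0001, 0.0004, -0.0018, -0.0009, -0.0004, 0.0021], 'joint_efforts': [0.0008, -40.5967, -29.2636, -0.0001, 0.0056, -0.0], 'eef_pos': [0.2632, 0.6213, 0.4033], 'tcp_rot': [0.8337, 0.5522, -0.0011, 0.0005], 'contact_force': [0.0659, 0.3021, -0.5583], 'wrist_torque': [0.004, 0.0215, 0.021], 'opening': 0.9959}
scene [[483.8244571771957, 0.0, 282.16737791704315], [0.0, 483.8244571771957, 199.14108448547822], [0.0, 0.0, 1.0]] [[0.137, 0.991, 0.011], [0.816, -0.107, -0.568], [-0.562, 0.086, -0.823]] [-0.075 -0.362  1.55 ] [ 1.176 -0.098  1.071]
side [[446.89671016234934, 0.0, 272.37971052858614], [0.0, 446.89671016234934, 208.63472162840836], [0.0, 0.0, 1.0]] [[0.931, -0.366, 0.011], [-0.245, -0.643, -0.725], [0.272, 0.672, -0.688]] [-0.483  0.224  1.104] [ 0.204 -0.775  0.927]
wrist [[327.29334560359496, 0.0, 277.69971751277086], [0.0, 327.29334560359496, 202.21377870246164], [0.0, 0.0, 1.0]] [[0.391, 0.921, -0.002], [0.875, -0.37, 0.312], [0.287, -0.124, -0.95]] [-0.675 -0.041  0.381] [0.19  0.653 0.374]
```

View pics/scene0.png

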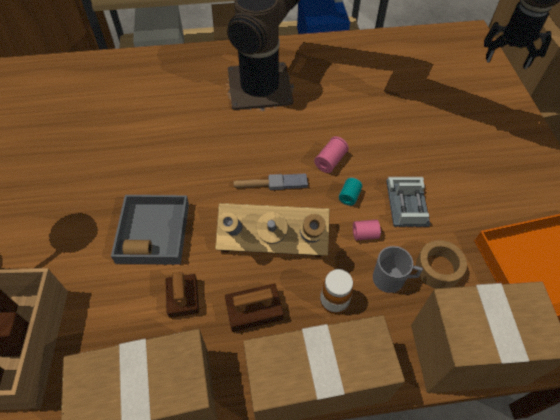

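View pics/side0.png

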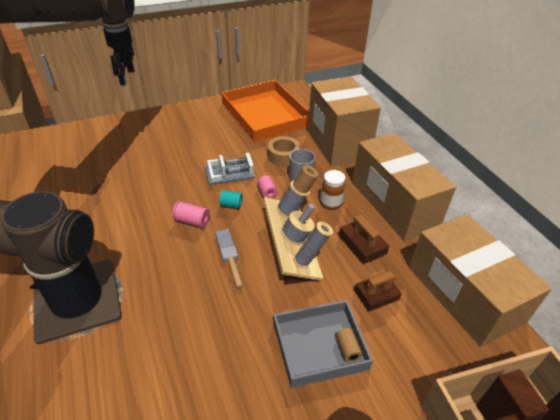

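View pics/wrist0.png

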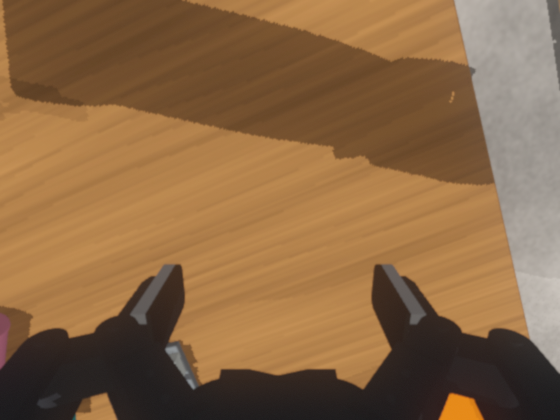

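```bash
python3 - <<'E'
import cv2,numpy as np
a=cv2.imread("pics/scene0.png");b=cv2.imread("pics/side0.png")
cv2.imwrite("pics/c1.png",cv2.resize(a[190:265,205:340],None,fx=5.5,fy=5.5,interpolation=cv2.INTER_CUBIC))
cv2.imwrite("pics/c2.png",cv2.resize(b[155:285,250:350],None,fx=4.5,fy=4.5,interpolation=cv2.INTER_CUBIC))
cv2.imwrite("pics/c3.png",cv2.resize(a[170:230,380:440],None,fx=8,fy=8,interpolation=cv2.INTER_CUBIC))
cv2.imwrite("pics/c4.png",cv2.resize(b[145:190,195:265],None,fx=8,fy=8,interpolation=cv2.INTER_CUBIC))
E
```

```text
(no output)
```

View pics/c1.png

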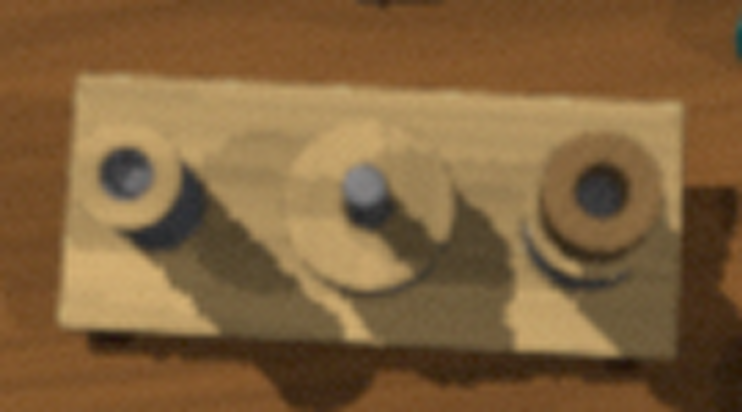

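View pics/c2.png

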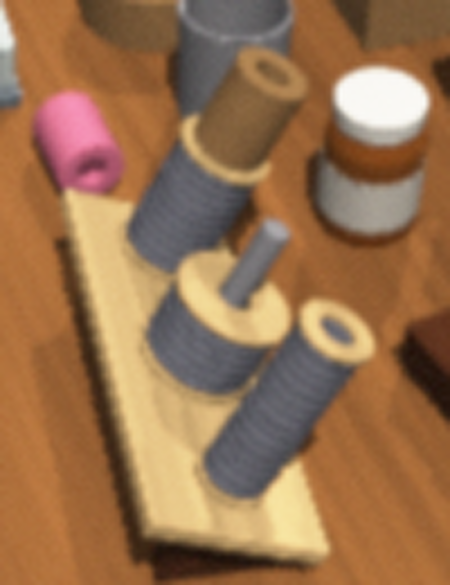

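View pics/c3.png

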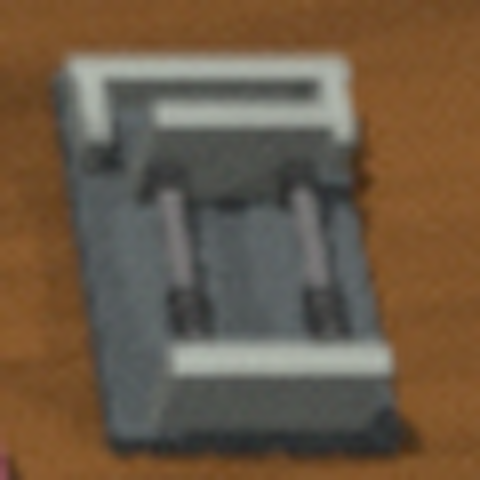

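View pics/c4.png

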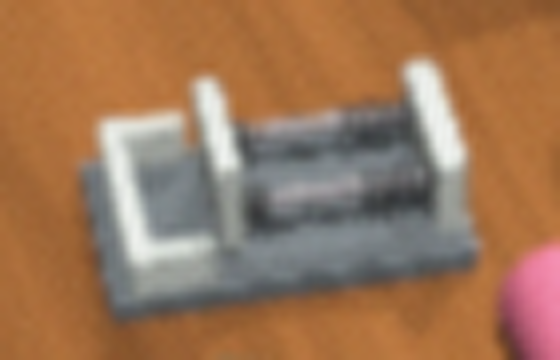

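```bash
cat > h.py <<'E'
import numpy as np,cv2
from scipy.spatial.transform import Rotation as Rn
def load(n): return dict(np.load(n+".npz"))
def ray(c,p):
    d=c["R"].T@np.linalg.solve(c["intrinsics"],[p[0],p[1],1.]);return -c["R"].T@c["t"],d/np.linalg.norm(d)
def onz(c,p,z):
    o,d=ray(c,p);return o+d*(z-o[2])/d[2]
def tri(*cp):
    A=np.zeros((3,3));b=np.zeros(3);rs=[ray(c,p) for c,p in cp]
    for o,d in rs:
        P=np.eye(3)-np.outer(d,d);A+=P;b+=P@o
    X=np.linalg.solve(A,b);return X,[round(1e3*np.linalg.norm((np.eye(3)-np.outer(d,d))@(X-o)),1) for o,d in rs]
def proj(c,X):
    p=c["intrinsics"]@(c["R"]@np.asarray(X)+c["t"]);return p[:2]/p[2]
E
python3 - <<'E'
from h import *
S=load("scene0");D=load("side0")
def r(n,a,b):
    X,e=tri((S,a),(D,b));print(n,np.round(X*1e3,1),e);return X
def c1(x,y):return(205+x/5.5,190+y/5.5)
def c2(x,y):return(250+x/4.5,155+y/4.5)
def c3(x,y):return(380+x/8,170+y/8)
def c4(x,y):return(195+x/8,145+y/8)
r("core top 186",c1(600,190),c2(272,73))
r("slim top 163",c1(128,173),c2(337,330))
r("tip 150",c1(366,185),c2(275,232))
r("board lo -y",c1(78,75),c2(147,535)) 
r("board lo +y",c1(684,102),c2(68,195)) 
r("board hi -y",c1(58,328),c2(328,552)) 
r("cheek +y 57",c3(335,103),c4(197,82))
r("cheek -y 57",c3(157,103),c4(225,170))
r("lip +y",c3(350,60),c4(102,120))
r("lip -y",c3(68,60),c4(135,262))
r("end +y",c3(392,372),c4(435,62))
r("end -y",c3(170,372),c4(465,155))
E
```

```text
core top 186 [645.9  52.9 182.6] [np.float64(1.3), np.float64(1.3)]
slim top 163 [ 599.6 -130.8  159.2] [np.float64(1.9), np.float64(1.9)]
tip 150 [608.8 -35.6 144.3] [np.float64(2.1), np.float64(2.1)]
board lo -y [ 483.8 -152.8   63.9] [np.float64(2.1), np.float64(2.1)]
board lo +y [538.8 116.2  68.4] [np.float64(3.9), np.float64(3.9)]
board hi -y [ 588.7 -171.6   21.7] [np.float64(0.8), np.float64(0.8)]
cheek +y 57 [480.9 376.6  54.2] [np.float64(2.7), np.float64(2.7)]
cheek -y 57 [474.4 317.7  54.6] [np.float64(3.4), np.float64(3.4)]
lip +y [445.5 399.9  27.6] [np.float64(2.3), np.float64(2.3)]
lip -y [433.  305.   28.1] [np.float64(1.8), np.float64(1.8)]
end +y [579.4 366.8  45.4] [np.float64(2.8), np.float64(2.8)]
end -y [569.7 298.3  47.5] [np.float64(0.6), np.float64(0.6)]
```

```bash
cat >> h.py <<'E'
def goal(ph,tilt,jaw):
    """tool z along -(spindle axis): lean azimuth ph deg, tilt deg; tool x azimuth jaw ('u' or 'w')"""
    ph,t=np.radians([ph,tilt]);a=np.array([np.sin(t)*np.cos(ph),np.sin(t)*np.sin(ph),np.cos(t)])
    w=np.array([-np.sin(ph),np.cos(ph),0]);z=-a
    x=w if jaw=='w' else np.cross(w,a)
    return np.c_[x,np.cross(z,x),z]
def plan(p1,R1,n,p0=None,R0=None):
    from plant import get_state
    s=get_state()
    if p0 is None:p0=np.array(s["eef_pos"])
    if R0 is None:R0=Rn.from_quat(s["tcp_rot"]).as_matrix()
    rv=Rn.from_matrix(R0.T@R1).as_rotvec();print("dist mm",np.round(1e3*np.linalg.norm(p1-p0)),"rot deg",np.round(np.degrees(rv),1),"tool-frame shift",np.round(1e3*R0.T@(p1-p0),1))
    for i in range(n):
        R=R0@Rn.from_rotvec(rv*i/n).as_matrix()
        print(i,"xyz",np.round(1e3*R.T@(p1-p0)/n,1),"r",np.round(np.degrees(rv)/n,2))
E
python3 - <<'E'
from h import *
S=load("scene0");D=load("side0")
for n in("scene0","side0"):
    a=cv2.imread(f"pics/{n}.png");box=(105,185,195,270) if n=="scene0" else (265,295,375,400)
    c=a[box[1]:box[3],box[0]:box[2]];cv2.imwrite(f"pics/t_{n}.png",cv2.resize(c,None,fx=6 if n=="scene0" else 5,fy=6 if n=="scene0" else 5,interpolation=cv2.INTER_CUBIC))
E
```

```text
(no output)
```

View pics/t_scene0.png

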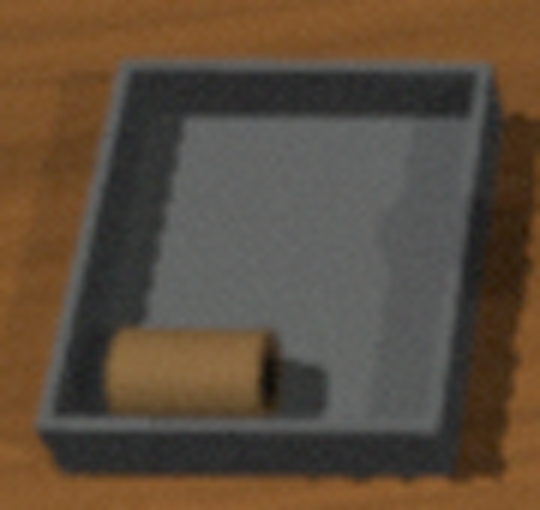

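View pics/t_side0.png

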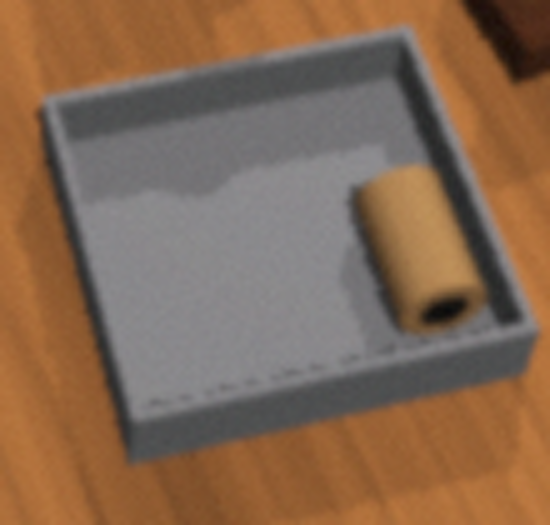

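```bash
python3 - <<'E'
from h import *
S=load("scene0");D=load("side0")
P=dict(A=((122,62),(128,420)),B=((494,64),(43,100)),C=((448,435),(408,28)),D=((38,432),(537,330)))
Q=[]
for k,(a,b) in P.items():
    X,e=tri((S,(105+a[0]/6,185+a[1]/6)),(D,(265+b[0]/5,295+b[1]/5)));print(k,np.round(X*1e3),e);Q.append(X)
print(np.mean(Q,0))
foot=np.array([.5838,.0656,.05])
for ph in(-11.1,):
    R=goal(ph,25,'w');print("pre");plan(foot-R[:,2]*.345+[0,0,.003],R,22)
E
```

```text
A [ 405. -393.   35.] [np.float64(0.2), np.float64(0.2)]
B [ 428. -235.   34.] [np.float64(2.3), np.float64(2.3)]
C [ 606. -259.   32.] [np.float64(2.8), np.float64(2.8)]
D [ 583. -419.   35.] [np.float64(1.0), np.float64(1.0)]
[ 0.50549104 -0.32657805  0.03410762]
pre
dist mm 746.0 rot deg [ 24.9  -2.5 -11.7] tool-frame shift [-356.6  654.7   38.4]
0 xyz [-16.2  29.8   1.7] r [ 1.13 -0.11 -0.53]
1 xyz [-16.5  29.6   1.2] r [ 1.13 -0.11 -0.53]
2 xyz [-16.8  29.5   0.6] r [ 1.13 -0.11 -0.53]
3 xyz [-17.   29.3   0.1] r [ 1.13 -0.11 -0.53]
4 xyz [-17.3  29.2  -0.4] r [ 1.13 -0.11 -0.53]
5 xyz [-17.6  29.   -1. ] r [ 1.13 -0.11 -0.53]
6 xyz [-17.8  28.8  -1.5] r [ 1.13 -0.11 -0.53]
7 xyz [-18.1  28.6  -2.1] r [ 1.13 -0.11 -0.53]
8 xyz [-18.4  28.4  -2.6] r [ 1.13 -0.11 -0.53]
9 xyz [-18.6  28.2  -3.1] r [ 1.13 -0.11 -0.53]
10 xyz [-18.9  27.9  -3.6] r [ 1.13 -0.11 -0.53]
11 xyz [-19.2  27.7  -4.1] r [ 1.13 -0.11 -0.53]
12 xyz [-19.4  27.4  -4.6] r [ 1.13 -0.11 -0.53]
13 xyz [-19.7  27.1  -5.1] r [ 1.13 -0.11 -0.53]
14 xyz [-20.   26.8  -5.6] r [ 1.13 -0.11 -0.53]
15 xyz [-20.2  26.5  -6.1] r [ 1.13 -0.11 -0.53]
16 xyz [-20.5  26.2  -6.6] r [ 1.13 -0.11 -0.53]
17 xyz [-20.7  25.9  -7.1] r [ 1.13 -0.11 -0.53]
18 xyz [-21.   25.6  -7.5] r [ 1.13 -0.11 -0.53]
19 xyz [-21.2  25.2  -8. ] r [ 1.13 -0.11 -0.53]
20 xyz [-21.5  24.9  -8.5] r [ 1.13 -0.11 -0.53]
21 xyz [-21.7  24.5  -8.9] r [ 1.13 -0.11 -0.53]
```

```bash
python3 -m jog '[{"x":-16,"y":30,"z":2,"rx":1.1,"ry":-0.1,"rz":-0.5},{"x":-16.5,"y":29.5,"z":1,"rx":1.1,"ry":-0.1,"rz":-0.5},{"x":-17,"y":29.5,"z":0.5,"rx":1.1,"ry":-0.1,"rz":-0.5},{"x":-17,"y":29.5,"rx":1.1,"ry":-0.1,"rz":-0.5},{"x":-17,"y":29,"rx":1.1,"ry":-0.1,"rz":-0.5},{"x":-17.5,"y":29,"z":-1,"rx":1.1,"ry":-0.1,"rz":-0.5},{"x":-18,"y":29,"z":-1.5,"rx":1.1,"ry":-0.1,"rz":-0.5},{"x":-18,"y":28.5,"z":-2,"rx":1.1,"ry":-0.1,"rz":-0.5}]' 40
python3 -m jog '[{"x":-18.5,"y":28.5,"z":-2.5,"rx":1.1,"ry":-0.1,"rz":-0.5},{"x":-18.5,"y":28,"z":-3,"rx":1.1,"ry":-0.1,"rz":-0.5},{"x":-19,"y":28,"z":-3.5,"rx":1.1,"ry":-0.1,"rz":-0.5},{"x":-19,"y":27.5,"z":-4,"rx":1.1,"ry":-0.1,"rz":-0.5},{"x":-19.5,"y":27.5,"z":-4.5,"rx":1.1,"ry":-0.1,"rz":-0.5},{"x":-19.5,"y":27,"z":-5,"rx":1.1,"ry":-0.1,"rz":-0.5},{"x":-20,"y":27,"z":-5.5,"rx":1.1,"ry":-0.1,"rz":-0.5},{"x":-20,"y":26.5,"z":-6,"rx":1.1,"ry":-0.1,"rz":-0.5}]'
```

```text
$[0]: bad value
$[0]: bad value
```

```bash
python3 -m jog '[{"grip":0,"x":-16,"y":30,"z":2,"rx":1.1,"ry":-0.1,"rz":-0.5}]' 40
```

```text
time: 0.23
eef_pos: [0.282, 0.5972, 0.4024]
tcp_rot: [0.83, 0.558, -0.006, -0.009]
contact_force: [0.6, -0.8, 0.4]
opening: 0.996
```

All keys needed.

```bash
python3 -m jog '[{"grip":0,"x":-16.5,"y":29.5,"z":1,"rx":1.1,"ry":-0.1,"rz":-0.5},{"grip":0,"x":-17,"y":29.5,"z":0.5,"rx":1.1,"ry":-0.1,"rz":-0.5},{"grip":0,"x":-17,"y":29.5,"z":0,"rx":1.1,"ry":-0.1,"rz":-0.5},{"grip":0,"x":-17,"y":29,"z":0,"rx":1.1,"ry":-0.1,"rz":-0.5},{"grip":0,"x":-17.5,"y":29,"z":-1,"rx":1.1,"ry":-0.1,"rz":-0.5},{"grip":0,"x":-18,"y":29,"z":-1.5,"rx":1.1,"ry":-0.1,"rz":-0.5},{"grip":0,"x":-18,"y":28.5,"z":-2,"rx":1.1,"ry":-0.1,"rz":-0.5}]' 40
python3 -m jog '[{"grip":0,"x":-18.5,"y":28.5,"z":-2.5,"rx":1.1,"ry":-0.1,"rz":-0.5},{"grip":0,"x":-18.5,"y":28,"z":-3,"rx":1.1,"ry":-0.1,"rz":-0.5},{"grip":0,"x":-19,"y":28,"z":-3.5,"rx":1.1,"ry":-0.1,"rz":-0.5},{"grip":0,"x":-19,"y":27.5,"z":-4,"rx":1.1,"ry":-0.1,"rz":-0.5},{"grip":0,"x":-19.5,"y":27.5,"z":-4.5,"rx":1.1,"ry":-0.1,"rz":-0.5},{"grip":0,"x":-19.5,"y":27,"z":-5,"rx":1.1,"ry":-0.1,"rz":-0.5},{"grip":0,"x":-20,"y":27,"z":-5.5,"rx":1.1,"ry":-0.1,"rz":-0.5},{"grip":0,"x":-20,"y":26.5,"z":-6,"rx":1.1,"ry":-0.1,"rz":-0.5}]'
```

```text
time: 0.82
eef_pos: [0.4323, 0.4076, 0.3904]
tcp_rot: [0.811, 0.579, -0.049, -0.061]
contact_force: [-0.4, 1.0, 0.3]
opening: 1.004
time: 1.48
eef_pos: [0.5995, 0.1947, 0.3766]
tcp_rot: [0.783, 0.602, -0.096, -0.12]
contact_force: [0.5, 0.3, -1.2]
opening: 0.999
```

```bash
python3 -m jog '[{"grip":0,"x":-20.5,"y":26,"z":-6.5,"rx":1.1,"ry":-0.1,"rz":-0.5},{"grip":0,"x":-20.5,"y":26,"z":-7,"rx":1.1,"ry":-0.1,"rz":-0.5},{"grip":0,"x":-21,"y":25.5,"z":-7.5,"rx":1.1,"ry":-0.1,"rz":-0.5},{"grip":0,"x":-21,"y":25,"z":-8,"rx":1.1,"ry":-0.1,"rz":-0.5},{"grip":0,"x":-21.5,"y":25,"z":-8.5,"rx":1.1,"ry":-0.1,"rz":-0.5},{"grip":0,"x":-21.5,"y":24.5,"z":-9,"rx":1.1,"ry":-0.1,"rz":-0.5},{"grip":0,"x":0,"y":0,"z":0,"rx":0,"ry":0,"rz":0}]'
python3 - <<'E'
from h import *
from plant import *
foot=np.array([.5838,.0656,.05]);R=goal(-11.1,25,'w');plan(foot-R[:,2]*.345+[0,0,.003],R,1)
c=read_camera("wrist");cv2.imwrite("pics/w1.png",c["frame"][:,:,::-1]);np.savez("w1.npz",**c)
a=R@[0,0,-1]
for L in(150,):print(proj(c,foot+[0,0,.003]+a*.15))
E
```

```text
time: 2.07
eef_pos: [0.7258, 0.031, 0.3661]
tcp_rot: [0.76, 0.615, -0.132, -0.164]
contact_force: [-1.3, -0.9, 0.2]
opening: 1.0
dist mm 7.0 rot deg [ 0.7 -0.5 -0.9] tool-frame shift [ 6.6 -0.1  0.6]
0 xyz [ 6.6 -0.1  0.6] r [ 0.73 -0.45 -0.91]
[285.39670966 241.24573306]
```

View pics/w1.png

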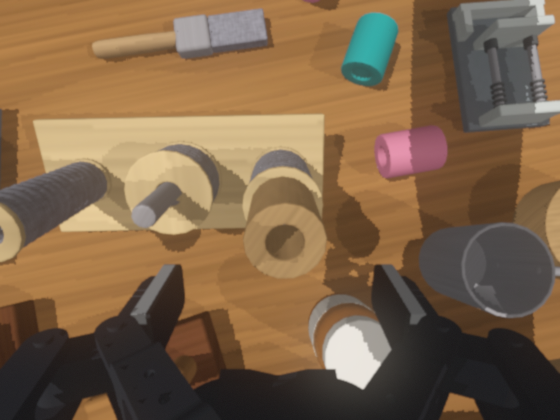

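```bash
python3 -m jog '[{"grip":0,"x":6.5,"y":0,"z":8,"rx":0.7,"ry":-0.5,"rz":-0.9},{"grip":0,"x":0,"y":0,"z":20,"rx":0,"ry":0,"rz":0},{"grip":0,"x":0,"y":0,"z":20,"rx":0,"ry":0,"rz":0},{"grip":0,"x":0,"y":0,"z":15,"rx":0,"ry":0,"rz":0},{"grip":0,"x":0,"y":0,"z":4,"rx":0,"ry":0,"rz":0},{"grip":0,"x":0,"y":0,"z":0,"rx":0,"ry":0,"rz":0}]'
python3 - <<'E'
from h import *
from plant import *
foot=np.array([.5838,.0656,.053]);R=goal(-11.1,25,'w');plan(foot-R[:,2]*.278,R,1)
c=read_camera("wrist");cv2.imwrite("pics/w2.png",c["frame"][:,:,::-1])
E
```

```text
time: 2.62
eef_pos: [0.6958, 0.0502, 0.3053]
tcp_rot: [0.751, 0.623, -0.139, -0.168]
contact_force: [-0.1, 0.0, -0.7]
opening: 1.001
dist mm 8.0 rot deg [-0.2  0.1  0.4] tool-frame shift [-6.5  4.3 -1.7]
0 xyz [-6.5  4.3 -1.7] r [-0.21  0.12  0.42]
```

View pics/w2.png

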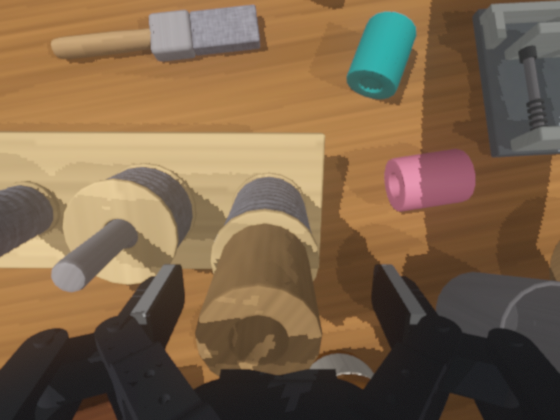

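```bash
python3 -m jog '[{"grip":0,"x":-6,"y":4,"z":0,"rx":0,"ry":0,"rz":0.4},{"grip":0,"x":0,"y":0,"z":0,"rx":0,"ry":0,"rz":0},{"grip":0,"x":0,"y":0,"z":0,"rx":0,"ry":0,"rz":0}]'
python3 - <<'E'
from h import *
from plant import *
foot=np.array([.5838,.0656,.053]);R=goal(-11.1,25,'w');plan(foot-R[:,2]*.278,R,1)
E
```

```text
time: 2.92
eef_pos: [0.7003, 0.0413, 0.3068]
tcp_rot: [0.755, 0.62, -0.137, -0.166]
contact_force: [-0.2, -0.9, 0.0]
opening: 1.001
dist mm 3.0 rot deg [ 0.2  0.  -0.1] tool-frame shift [ 1.5 -0.6  2.3]
0 xyz [ 1.5 -0.6  2.3] r [ 0.17  0.03 -0.12]
```

Well centred; close on the core.

```bash
python3 -m jog '[{"grip":0,"x":0.5,"y":0,"z":0,"rx":0,"ry":0,"rz":0},{"grip":0.3,"x":0,"y":0,"z":0,"rx":0,"ry":0,"rz":0},{"grip":0.6,"x":0,"y":0,"z":0,"rx":0,"ry":0,"rz":0},{"grip":0.6,"x":0,"y":0,"z":0,"rx":0,"ry":0,"rz":0},{"grip":0.6,"x":0,"y":0,"z":0,"rx":0,"ry":0,"rz":0},{"grip":0.6,"x":0,"y":0,"z":0,"rx":0,"ry":0,"rz":0},{"grip":0.6,"x":0,"y":0,"z":0,"rx":0,"ry":0,"rz":0}]' 30
python3 - <<'E'
from h import *
from plant import *
c=read_camera("wrist");cv2.imwrite("pics/w3.png",c["frame"][:,:,::-1])
E
```

```text
time: 3.5
eef_pos: [0.6998, 0.0422, 0.3058]
tcp_rot: [0.754, 0.62, -0.138, -0.166]
contact_force: [0.2, -0.7, 0.2]
opening: 0.564
```

View pics/w3.png

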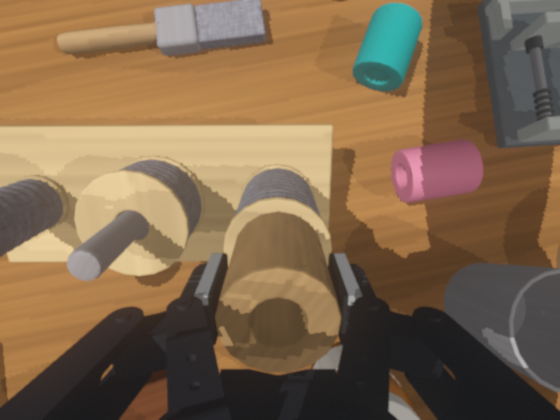

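```bash
python3 -m jog '[{"grip":0.7,"x":0,"y":0,"z":0,"rx":0,"ry":0,"rz":0},{"grip":0.7,"x":0,"y":0,"z":-8,"rx":0,"ry":0,"rz":0},{"grip":0.7,"x":0,"y":0,"z":-12,"rx":0,"ry":0,"rz":0},{"grip":0.7,"x":0,"y":0,"z":-15,"rx":0,"ry":0,"rz":0},{"grip":0.7,"x":0,"y":0,"z":-20,"rx":0,"ry":0,"rz":0},{"grip":0.7,"x":0,"y":0,"z":-20,"rx":0,"ry":0,"rz":0},{"grip":0.7,"x":0,"y":0,"z":0,"rx":0,"ry":0,"rz":0}]' 40
python3 - <<'E'
from h import *
from plant import *
c=read_camera("wrist");cv2.imwrite("pics/w4.png",c["frame"][:,:,::-1]);np.savez("w4.npz",**c)
# tray place: tool down, jaws along tray y (yaw -8.3)
R=goal(-8.3,0,'w');t=np.array([.5055,-.3266,0]);x=np.array([.9895,-.144,0])
p=t-x*.035;print(p)
# core centre to grasp: grasp L=278-155=123 -> 33 above the bottom ; standing on floor: grasp z=38
plan(p+[0,0,.155+.033+.005+.06],R,20)
E
```

```text
time: 4.13
eef_pos: [0.7326, 0.0357, 0.3798]
tcp_rot: [0.755, 0.62, -0.135, -0.163]
contact_force: [0.5, 0.2, 0.4]
opening: 0.565
[ 0.4708675 -0.32156    0.       ]
dist mm 460.0 rot deg [-24.6  -0.6  -2.8] tool-frame shift [-401.2 -117.9  191.1]
0 xyz [-20.1  -5.9   9.6] r [-1.23 -0.03 -0.14]
1 xyz [-20.   -6.2   9.4] r [-1.23 -0.03 -0.14]
2 xyz [-20.   -6.4   9.3] r [-1.23 -0.03 -0.14]
3 xyz [-20.   -6.6   9.2] r [-1.23 -0.03 -0.14]
4 xyz [-20.   -6.9   9. ] r [-1.23 -0.03 -0.14]
5 xyz [-20.   -7.1   8.9] r [-1.23 -0.03 -0.14]
6 xyz [-19.9  -7.4   8.8] r [-1.23 -0.03 -0.14]
7 xyz [-19.9  -7.6   8.6] r [-1.23 -0.03 -0.14]
8 xyz [-19.9  -7.8   8.5] r [-1.23 -0.03 -0.14]
9 xyz [-19.9  -8.1   8.3] r [-1.23 -0.03 -0.14]
10 xyz [-19.8  -8.3   8.1] r [-1.23 -0.03 -0.14]
11 xyz [-19.8  -8.5   8. ] r [-1.23 -0.03 -0.14]
12 xyz [-19.8  -8.7   7.8] r [-1.23 -0.03 -0.14]
13 xyz [-19.8  -9.    7.6] r [-1.23 -0.03 -0.14]
14 xyz [-19.7  -9.2   7.4] r [-1.23 -0.03 -0.14]
15 xyz [-19.7  -9.4   7.2] r [-1.23 -0.03 -0.14]
16 xyz [-19.7  -9.6   7. ] r [-1.23 -0.03 -0.14]
17 xyz [-19.7  -9.8   6.8] r [-1.23 -0.03 -0.14]
18 xyz [-19.6 -10.    6.6] r [-1.23 -0.03 -0.14]
19 xyz [-19.6 -10.1   6.4] r [-1.23 -0.03 -0.14]
```

View pics/w4.png

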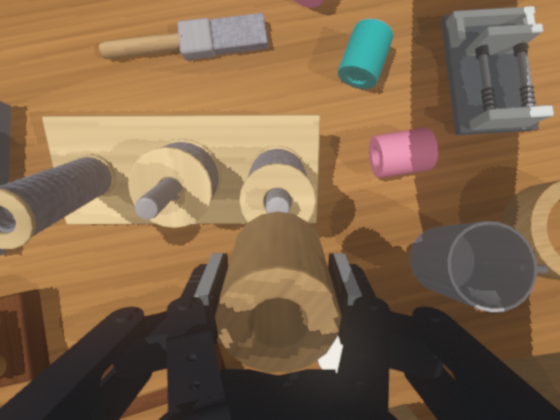

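```bash
python3 - <<'E'
from h import *
R=goal(-8.3,0,'w');plan(np.array([.4709,-.3216,.41]),R,16)
E
```

```text
dist mm 444.0 rot deg [-24.6  -0.6  -2.8] tool-frame shift [-401.4 -183.2   48.3]
0 xyz [-25.1 -11.5   3. ] r [-1.54 -0.04 -0.18]
1 xyz [-25.  -11.6   2.7] r [-1.54 -0.04 -0.18]
2 xyz [-25.  -11.8   2.4] r [-1.54 -0.04 -0.18]
3 xyz [-25.  -11.9   2.1] r [-1.54 -0.04 -0.18]
4 xyz [-24.9 -12.    1.8] r [-1.54 -0.04 -0.18]
5 xyz [-24.9 -12.1   1.5] r [-1.54 -0.04 -0.18]
6 xyz [-24.9 -12.3   1.2] r [-1.54 -0.04 -0.18]
7 xyz [-24.8 -12.4   0.9] r [-1.54 -0.04 -0.18]
8 xyz [-24.8 -12.5   0.6] r [-1.54 -0.04 -0.18]
9 xyz [-24.7 -12.5   0.2] r [-1.54 -0.04 -0.18]
10 xyz [-24.7 -12.6  -0.1] r [-1.54 -0.04 -0.18]
11 xyz [-24.7 -12.7  -0.4] r [-1.54 -0.04 -0.18]
12 xyz [-24.6 -12.8  -0.7] r [-1.54 -0.04 -0.18]
13 xyz [-24.6 -12.8  -1.1] r [-1.54 -0.04 -0.18]
14 xyz [-24.5 -12.9  -1.4] r [-1.54 -0.04 -0.18]
15 xyz [-24.5 -12.9  -1.7] r [-1.54 -0.04 -0.18]
```

```bash
python3 -m jog '[{"grip":0.7,"x":-25,"y":-11.5,"z":3,"rx":-1.5,"ry":0,"rz":-0.2},{"grip":0.7,"x":-25,"y":-11.5,"z":2.5,"rx":-1.5,"ry":0,"rz":-0.2},{"grip":0.7,"x":-25,"y":-12,"z":2.5,"rx":-1.5,"ry":0,"rz":-0.2},{"grip":0.7,"x":-25,"y":-12,"z":2,"rx":-1.5,"ry":0,"rz":-0.2},{"grip":0.7,"x":-25,"y":-12,"z":2,"rx":-1.5,"ry":0,"rz":-0.2},{"grip":0.7,"x":-25,"y":-12,"z":1.5,"rx":-1.5,"ry":0,"rz":-0.2},{"grip":0.7,"x":-25,"y":-12.5,"z":1,"rx":-1.5,"ry":0,"rz":-0.2},{"grip":0.7,"x":-25,"y":-12.5,"z":1,"rx":-1.5,"ry":0,"rz":-0.2}]'
python3 -m jog '[{"grip":0.7,"x":-25,"y":-12.5,"z":0.5,"rx":-1.6,"ry":0,"rz":-0.2},{"grip":0.7,"x":-25,"y":-12.5,"z":0,"rx":-1.6,"ry":0,"rz":-0.2},{"grip":0.7,"x":-25,"y":-12.5,"z":0,"rx":-1.6,"ry":0,"rz":-0.2},{"grip":0.7,"x":-24.5,"y":-12.5,"z":-0.5,"rx":-1.6,"ry":0,"rz":-0.2},{"grip":0.7,"x":-24.5,"y":-13,"z":-1,"rx":-1.6,"ry":-0.2,"rz":-0.2},{"grip":0.7,"x":-24.5,"y":-13,"z":-1,"rx":-1.6,"ry":-0.2,"rz":-0.2},{"grip":0.7,"x":-24.5,"y":-13,"z":-1.5,"rx":-1.6,"ry":-0.2,"rz":-0.2},{"grip":0.7,"x":-24.5,"y":-13,"z":-1.5,"rx":-1.6,"ry":0,"rz":-0.2}]'
python3 -m jog '[{"grip":0.7,"x":0,"y":0,"z":0,"rx":0,"ry":0,"rz":0},{"grip":0.7,"x":0,"y":0,"z":0,"rx":0,"ry":0,"rz":0}]'
python3 - <<'E'
from h import *
from plant import *
c=read_camera("wrist");cv2.imwrite("pics/w5.png",c["frame"][:,:,::-1]);np.savez("w5.npz",**c)
R=goal(-8.3,0,'w');plan(np.array([.4709,-.3216,.41]),R,1)
E
```

```text
time: 4.85
eef_pos: [0.5987, -0.1436, 0.3893]
tcp_rot: [0.759, 0.641, -0.07, -0.089]
contact_force: [-0.0, -0.9, -1.1]
opening: 0.561
time: 5.52
eef_pos: [0.4686, -0.323, 0.406]
tcp_rot: [0.755, 0.656, -0.0, -0.002]
contact_force: [-0.2, -0.0, -0.5]
opening: 0.563
time: 5.68
eef_pos: [0.4689, -0.3232, 0.4062]
tcp_rot: [0.756, 0.655, -0.001, -0.002]
contact_force: [1.0, 1.3, -0.3]
opening: 0.557
dist mm 4.0 rot deg [-0.2 -0.1  0.2] tool-frame shift [ 1.   1.3 -3.8]
0 xyz [ 1.   1.3 -3.8] r [-0.23 -0.11  0.2 ]
```

View pics/w5.png

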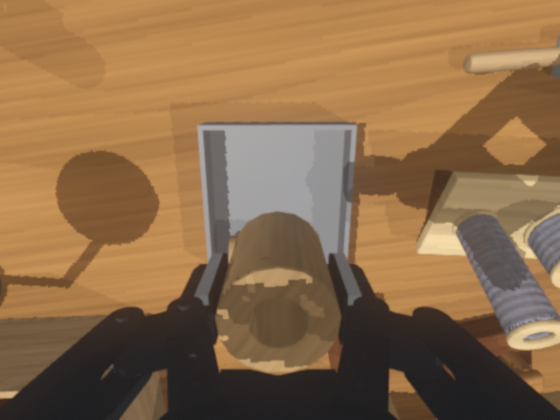

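```bash
python3 - <<'E'
from h import *
c=load("w5");A=onz(c,(199,126),.04);B=onz(c,(357,124),.04);print(A,B,np.linalg.norm(A-B))
x=np.array([(B-A)[1],-(B-A)[0],0]);x/=np.linalg.norm(x);print("place",(A+B)/2+x*.05, np.degrees(np.arctan2(x[1],x[0])))
E
```

```text
[ 0.40732279 -0.39285434  0.04      ] [ 0.42807978 -0.23549359  0.04      ] 0.1587238426477352
place [ 0.4672719  -0.32071267  0.04      ] -7.514335001262166
```

```bash
python3 -m jog '[{"grip":0.7,"x":0,"y":0,"z":30,"rx":0,"ry":0,"rz":0},{"grip":0.7,"x":0,"y":0,"z":35,"rx":0,"ry":0,"rz":0},{"grip":0.7,"x":0,"y":0,"z":35,"rx":0,"ry":0,"rz":0},{"grip":0.7,"x":0,"y":0,"z":35,"rx":0,"ry":0,"rz":0},{"grip":0.7,"x":0,"y":0,"z":35,"rx":0,"ry":0,"rz":0},{"grip":0.7,"x":0,"y":0,"z":25,"rx":0,"ry":0,"rz":0},{"grip":0.7,"x":0,"y":0,"z":8,"rx":0,"ry":0,"rz":0},{"grip":0.7,"x":0,"y":0,"z":0,"rx":0,"ry":0,"rz":0}]'
python3 -m jog '[{"grip":0.7,"x":0,"y":0,"z":3,"rx":0,"ry":0,"rz":0},{"grip":0.7,"x":0,"y":0,"z":2,"rx":0,"ry":0,"rz":0}]'
```

```text
time: 6.4
eef_pos: [0.469, -0.3205, 0.201]
tcp_rot: [0.754, 0.656, -0.001, -0.005]
contact_force: [-0.1, -0.1, -0.7]
opening: 0.558
time: 6.57
eef_pos: [0.4705, -0.3229, 0.2013]
tcp_rot: [0.755, 0.656, -0.001, 0.001]
contact_force: [0.2, 0.6, -0.5]
opening: 0.557
```

```bash
python3 -m jog '[{"grip":0.7,"x":0,"y":0,"z":2,"rx":0,"ry":0,"rz":0},{"grip":0.7,"x":0,"y":0,"z":0,"rx":0,"ry":0,"rz":0}]'
python3 -m jog '[{"grip":0.7,"x":0,"y":0,"z":2,"rx":0,"ry":0,"rz":0},{"grip":0.7,"x":0,"y":0,"z":0,"rx":0,"ry":0,"rz":0}]'
```

```text
time: 6.73
eef_pos: [0.4699, -0.3228, 0.1986]
tcp_rot: [0.755, 0.656, -0.001, 0.0]
contact_force: [0.1, -0.1, -0.8]
opening: 0.564
time: 6.9
eef_pos: [0.47, -0.3231, 0.1977]
tcp_rot: [0.755, 0.656, -0.001, -0.0]
contact_force: [-2.5, 2.0, 6.8]
opening: 0.559
```

```bash
python3 -m jog '[{"grip":0.3,"x":0,"y":0,"z":-1,"rx":0,"ry":0,"rz":0},{"grip":0.2,"x":0,"y":0,"z":0,"rx":0,"ry":0,"rz":0},{"grip":0.1,"x":0,"y":0,"z":0,"rx":0,"ry":0,"rz":0},{"grip":0.0,"x":0,"y":0,"z":0,"rx":0,"ry":0,"rz":0},{"grip":0,"x":0,"y":0,"z":0,"rx":0,"ry":0,"rz":0},{"grip":0,"x":0,"y":0,"z":-15,"rx":0,"ry":0,"rz":0},{"grip":0,"x":0,"y":0,"z":-30,"rx":0,"ry":0,"rz":0},{"grip":0,"x":0,"y":0,"z":-35,"rx":0,"ry":0,"rz":0}]'
python3 -m jog '[{"grip":0,"x":0,"y":0,"z":-35,"rx":0,"ry":0,"rz":0},{"grip":0,"x":0,"y":0,"z":-35,"rx":0,"ry":0,"rz":0},{"grip":0,"x":0,"y":0,"z":-35,"rx":0,"ry":0,"rz":0},{"grip":0,"x":0,"y":0,"z":-20,"rx":0,"ry":0,"rz":0},{"grip":0,"x":0,"y":0,"z":0,"rx":0,"ry":0,"rz":0}]'
python3 - <<'E'
from h import *
from plant import *
c=read_camera("wrist");cv2.imwrite("pics/w6.png",c["frame"][:,:,::-1]);np.savez("w6.npz",**c)
# fine check of the rack from w4
c=load("w4");foot=np.array([.5838,.0656,.053]);R=goal(-11.1,25,'u');a=-R[:,2]
print("tip pred",proj(c,foot+a*.11),"reel top",proj(c,foot+a*.09))
w=goal(-11.1,25,'w')[:,0];print("mid tip",proj(c,foot-w*.095+a*.11),"slim top",proj(c,foot-w*.19+a*.125))
a4=cv2.imread("pics/w4.png");cv2.imwrite("pics/w4c.png",cv2.resize(a4[110:250,0:330],None,fx=2.4,fy=2.4,interpolation=cv2.INTER_CUBIC))
plan(foot+a*.32,R,22)
E
```

```text
time: 7.57
eef_pos: [0.4687, -0.3217, 0.2742]
tcp_rot: [0.755, 0.656, -0.001, -0.004]
contact_force: [-0.1, -1.0, 0.4]
opening: 1.004
time: 7.98
eef_pos: [0.4707, -0.3233, 0.408]
tcp_rot: [0.755, 0.656, -0.0, 0.005]
contact_force: [0.4, -0.1, 0.6]
opening: 1.0
tip pred [277.57215595 209.3810577 ] reel top [277.57135074 200.50730002]
mid tip [144.72949394 209.65247201] slim top [ -5.23892757 217.61548582]
dist mm 442.0 rot deg [ 20.6 -19.2  91.4] tool-frame shift [393.5 193.   60.6]
0 xyz [17.9  8.8  2.8] r [ 0.93 -0.87  4.15]
1 xyz [18.5  7.5  2.3] r [ 0.93 -0.87  4.15]
2 xyz [19.   6.2  1.9] r [ 0.93 -0.87  4.15]
3 xyz [19.5  4.8  1.6] r [ 0.93 -0.87  4.15]
4 xyz [19.8  3.4  1.2] r [ 0.93 -0.87  4.15]
5 xyz [20.   2.   0.9] r [ 0.93 -0.87  4.15]
6 xyz [20.1  0.5  0.5] r [ 0.93 -0.87  4.15]
7 xyz [20.1 -0.9  0.2] r [ 0.93 -0.87  4.15]
8 xyz [20.  -2.4 -0.1] r [ 0.93 -0.87  4.15]
9 xyz [19.7 -3.8 -0.3] r [ 0.93 -0.87  4.15]
10 xyz [19.4 -5.2 -0.5] r [ 0.93 -0.87  4.15]
11 xyz [19.  -6.6 -0.7] r [ 0.93 -0.87  4.15]
12 xyz [18.4 -8.  -0.9] r [ 0.93 -0.87  4.15]
13 xyz [17.8 -9.3 -1. ] r [ 0.93 -0.87  4.15]
14 xyz [ 17.  -10.6  -1.1] r [ 0.93 -0.87  4.15]
15 xyz [ 16.2 -11.8  -1.2] r [ 0.93 -0.87  4.15]
16 xyz [ 15.3 -13.   -1.2] r [ 0.93 -0.87  4.15]
17 xyz [ 14.3 -14.1  -1.2] r [ 0.93 -0.87  4.15]
18 xyz [ 13.2 -15.1  -1.2] r [ 0.93 -0.87  4.15]
19 xyz [ 12.1 -16.1  -1.1] r [ 0.93 -0.87  4.15]
20 xyz [ 10.8 -16.9  -1. ] r [ 0.93 -0.87  4.15]
21 xyz [  9.6 -17.7  -0.9] r [ 0.93 -0.87  4.15]
```

View pics/w6.png

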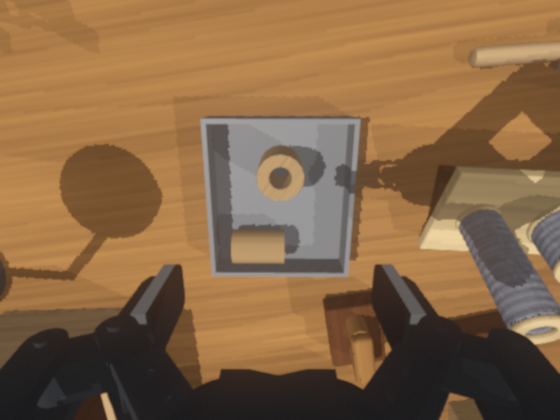

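View pics/w4c.png

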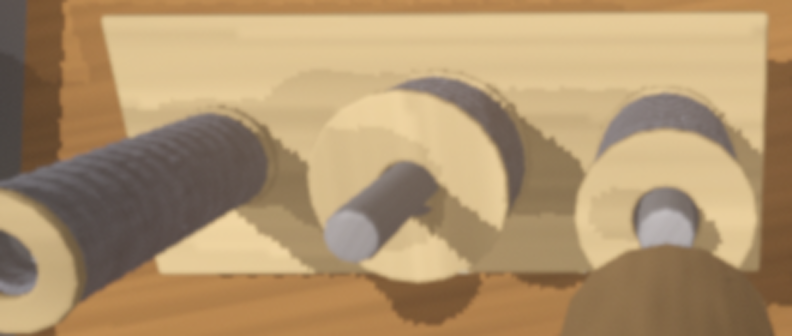

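```bash
python3 -m jog '[{"grip":0,"x":18,"y":9,"z":2,"rx":0.9,"ry":-0.9,"rz":4.2},{"grip":0,"x":18.5,"y":7.5,"z":2,"rx":0.9,"ry":-0.9,"rz":4.2},{"grip":0,"x":19,"y":6,"z":2,"rx":0.9,"ry":-0.9,"rz":4.2},{"grip":0,"x":19.5,"y":5,"z":1.5,"rx":0.9,"ry":-0.9,"rz":4.2},{"grip":0,"x":20,"y":3.5,"z":1,"rx":0.9,"ry":-0.9,"rz":4.2},{"grip":0,"x":20,"y":2,"z":1,"rx":0.9,"ry":-0.9,"rz":4.2},{"grip":0,"x":20,"y":0.5,"z":0.5,"rx":0.9,"ry":-0.9,"rz":4.2},{"grip":0,"x":20,"y":-1,"z":0,"rx":0.9,"ry":-0.9,"rz":4.2}]'
python3 -m jog '[{"grip":0,"x":20,"y":-2.5,"z":0,"rx":0.9,"ry":-0.9,"rz":4.2},{"grip":0,"x":19.5,"y":-4,"z":-0.5,"rx":0.9,"ry":-0.9,"rz":4.2},{"grip":0,"x":19.5,"y":-5,"z":-0.5,"rx":0.9,"ry":-0.9,"rz":4.2},{"grip":0,"x":19,"y":-6.5,"z":-0.5,"rx":0.9,"ry":-0.9,"rz":4.2},{"grip":0,"x":18.5,"y":-8,"z":-1,"rx":0.9,"ry":-0.9,"rz":4.2},{"grip":0,"x":18,"y":-9.5,"z":-1,"rx":0.9,"ry":-0.9,"rz":4.2},{"grip":0,"x":17,"y":-10.5,"z":-1,"rx":0.9,"ry":-0.9,"rz":4.2},{"grip":0,"x":16,"y":-12,"z":-1,"rx":0.9,"ry":-0.9,"rz":4.2}]'
python3 - <<'E'
from h import *
foot=np.array([.5838,.0656,.053]);R=goal(-11.1,25,'u');a=-R[:,2];plan(foot+a*.32,R,6)
E
```

```text
time: 8.7
eef_pos: [0.56, -0.1897, 0.377]
tcp_rot: [0.909, 0.406, -0.09, -0.009]
contact_force: [-0.3, 0.1, 0.4]
opening: 0.997
time: 9.37
eef_pos: [0.6503, -0.0589, 0.3534]
tcp_rot: [0.978, 0.119, -0.17, -0.013]
contact_force: [0.7, -0.3, 0.1]
opening: 1.003
dist mm 119.0 rot deg [ 5.7 -4.8 24. ] tool-frame shift [ 87.3 -79.7 -14. ]
0 xyz [ 14.5 -13.3  -2.3] r [ 0.96 -0.8   4.  ]
1 xyz [ 13.6 -14.3  -2.3] r [ 0.96 -0.8   4.  ]
2 xyz [ 12.5 -15.3  -2.2] r [ 0.96 -0.8   4.  ]
3 xyz [ 11.4 -16.1  -2.1] r [ 0.96 -0.8   4.  ]
4 xyz [ 10.2 -16.9  -2. ] r [ 0.96 -0.8   4.  ]
5 xyz [  9.  -17.6  -1.9] r [ 0.96 -0.8   4.  ]
```

```bash
python3 -m jog '[{"grip":0,"x":14.5,"y":-13.5,"z":-2,"rx":1,"ry":-0.8,"rz":4},{"grip":0,"x":13.5,"y":-14.5,"z":-2,"rx":1,"ry":-0.8,"rz":4},{"grip":0,"x":12.5,"y":-15.5,"z":-2,"rx":1,"ry":-0.8,"rz":4},{"grip":0,"x":11.5,"y":-16,"z":-2,"rx":1,"ry":-0.8,"rz":4},{"grip":0,"x":10,"y":-17,"z":-2,"rx":1,"ry":-0.8,"rz":4},{"grip":0,"x":9,"y":-17.5,"z":-2,"rx":1,"ry":-0.8,"rz":4},{"grip":0,"x":0,"y":0,"z":0,"rx":0,"ry":0,"rz":0},{"grip":0,"x":0,"y":0,"z":0,"rx":0,"ry":0,"rz":0}]'
python3 - <<'E'
from h import *
from plant import *
foot=np.array([.5838,.0656,.053]);R=goal(-11.1,25,'u');a=-R[:,2];plan(foot+a*.32,R,1)
c=read_camera("wrist");cv2.imwrite("pics/w7.png",c["frame"][:,:,::-1]);np.savez("w7.npz",**c)
print("tip pred",proj(c,foot+a*.11),"reel top",proj(c,foot+a*.09))
E
```

```text
time: 10.03
eef_pos: [0.7156, 0.0399, 0.3429]
tcp_rot: [0.972, -0.092, -0.215, -0.022]
contact_force: [-0.0, 0.9, -0.2]
opening: 1.001
dist mm 1.0 rot deg [-0.1 -0.   0.3] tool-frame shift [ 0.8  0.2 -0.6]
0 xyz [ 0.8  0.2 -0.6] r [-0.11 -0.01  0.3 ]
tip pred [278.58836656 237.76096024] reel top [278.52273819 225.1714845 ]
```

View pics/w7.png

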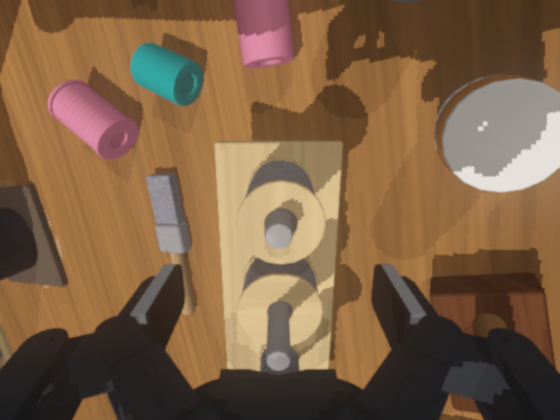

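```bash
python3 - <<'E'
from h import *
S=load("scene0");D=load("side0")
print("jar",tri((S,(339,283)),(D,(334,180))))
c=load("w7");print(onz(c,(505,132),.105))
print("mug",onz(S,(394,262),.09)," block",onz(S,(252,295),.05))
E
```

```text
jar (array([0.74759426, 0.09561671, 0.09003402]), [np.float64(2.9), np.float64(2.9)])
[0.74950179 0.09761148 0.105     ]
mug [0.71119806 0.23222235 0.09      ]  block [ 0.73078471 -0.09459664  0.05      ]
```

```bash
python3 -m jog '[{"grip":0,"x":0.5,"y":0,"z":15,"rx":0,"ry":0,"rz":0.3},{"grip":0,"x":0,"y":0,"z":20,"rx":0,"ry":0,"rz":0},{"grip":0,"x":0,"y":0,"z":20,"rx":0,"ry":0,"rz":0},{"grip":0,"x":0,"y":0,"z":20,"rx":0,"ry":0,"rz":0},{"grip":0,"x":0,"y":0,"z":13,"rx":0,"ry":0,"rz":0},{"grip":0,"x":0,"y":0,"z":4,"rx":0,"ry":0,"rz":0},{"grip":0,"x":0,"y":0,"z":0,"rx":0,"ry":0,"rz":0},{"grip":0,"x":0,"y":0,"z":0,"rx":0,"ry":0,"rz":0}]'
python3 - <<'E'
from h import *
from plant import *
foot=np.array([.5838,.0656,.053]);R=goal(-11.1,25,'u');a=-R[:,2];plan(foot+a*.227,R,1)
c=read_camera("wrist");cv2.imwrite("pics/w8.png",c["frame"][:,:,::-1]);np.savez("w8.npz",**c)
E
```

```text
time: 10.75
eef_pos: [0.679, 0.0464, 0.2632]
tcp_rot: [0.972, -0.096, -0.212, -0.022]
contact_force: [0.5, 0.5, 0.7]
opening: 1.0
dist mm 5.0 rot deg [-0.2 -0.3 -0.1] tool-frame shift [ 0.8 -0.5  4.5]
0 xyz [ 0.8 -0.5  4.5] r [-0.22 -0.33 -0.12]
```

View pics/w8.png

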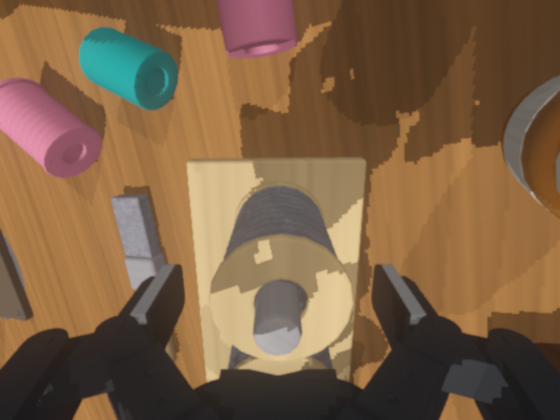

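```bash
python3 -m jog '[{"grip":0.1,"x":1,"y":0,"z":3,"rx":0,"ry":-0.3,"rz":0},{"grip":0.2,"x":0,"y":0,"z":0,"rx":0,"ry":0,"rz":0},{"grip":0.3,"x":0,"y":0,"z":0,"rx":0,"ry":0,"rz":0},{"grip":0.4,"x":0,"y":0,"z":0,"rx":0,"ry":0,"rz":0},{"grip":0.5,"x":0,"y":0,"z":0,"rx":0,"ry":0,"rz":0},{"grip":0.5,"x":0,"y":0,"z":0,"rx":0,"ry":0,"rz":0},{"grip":0.5,"x":0,"y":0,"z":0,"rx":0,"ry":0,"rz":0}]' 60
```

```text
time: 11.38
eef_pos: [0.6789, 0.0468, 0.2602]
tcp_rot: [0.972, -0.096, -0.214, -0.022]
contact_force: [3.9, -0.9, 1.3]
opening: 0.669
```

```bash
python3 - <<'E'
from h import *
from plant import *
foot=np.array([.5838,.0656,.053]);R=goal(-11.1,25,'u');a=-R[:,2];plan(foot+a*.227,R,1)
c=read_camera("wrist");cv2.imwrite("pics/w9.png",c["frame"][:,:,::-1]);np.savez("w9.npz",**c)
E
```

```text
dist mm 2.0 rot deg [-0.2 -0.1 -0.1] tool-frame shift [-0.3 -0.1  1.8]
0 xyz [-0.3 -0.1  1.8] r [-0.22 -0.13 -0.11]
```

View pics/w9.png

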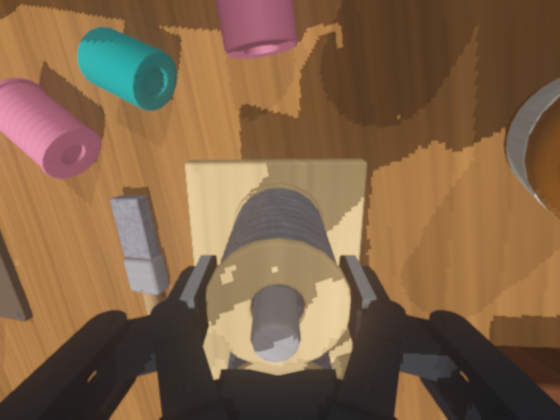

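```bash
python3 -m jog '[{"grip":0.5,"x":0,"y":0,"z":-3,"rx":0,"ry":0,"rz":0},{"grip":0.5,"x":0,"y":0,"z":-8,"rx":0,"ry":0,"rz":0},{"grip":0.5,"x":0,"y":0,"z":-12,"rx":0,"ry":0,"rz":0},{"grip":0.5,"x":0,"y":0,"z":-12,"rx":0,"ry":0,"rz":0},{"grip":0.5,"x":0,"y":0,"z":0,"rx":0,"ry":0,"rz":0}]' 70
python3 - <<'E'
from h import *
from plant import *
c=read_camera("wrist");cv2.imwrite("pics/w10.png",c["frame"][:,:,::-1])
E
```

```text
time: 11.85
eef_pos: [0.6944, 0.0437, 0.2947]
tcp_rot: [0.972, -0.096, -0.213, -0.023]
contact_force: [0.6, 0.2, -2.1]
opening: 0.668
```

View pics/w10.png

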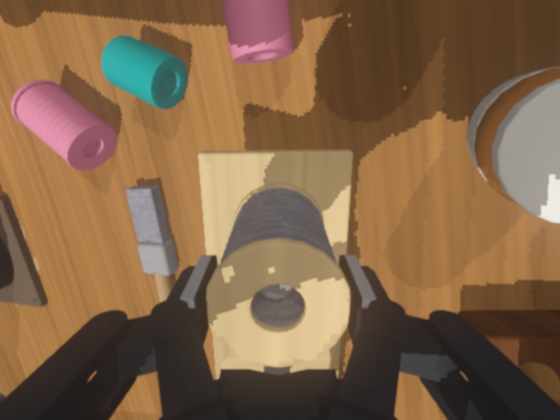

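```bash
python3 -m jog '[{"grip":0.5,"x":0,"y":0,"z":-12,"rx":0,"ry":0,"rz":0},{"grip":0.5,"x":0,"y":0,"z":-15,"rx":0,"ry":0,"rz":0},{"grip":0.5,"x":0,"y":0,"z":-15,"rx":0,"ry":0,"rz":0},{"grip":0.5,"x":0,"y":0,"z":-15,"rx":0,"ry":0,"rz":0},{"grip":0.5,"x":0,"y":0,"z":-15,"rx":0,"ry":0,"rz":0},{"grip":0.5,"x":0,"y":0,"z":-15,"rx":0,"ry":0,"rz":0},{"grip":0.5,"x":0,"y":0,"z":-12,"rx":0,"ry":0,"rz":0},{"grip":0.5,"x":0,"y":0,"z":0,"rx":0,"ry":0,"rz":0}]'
python3 - <<'E'
from h import *
from plant import *
c=read_camera("side");cv2.imwrite("pics/s11.png",c["frame"][:,:,::-1][0:300,150:450])
c=read_camera("wrist");cv2.imwrite("pics/w11.png",c["frame"][:,:,::-1]);np.savez("w11.npz",**c)
E
```

```text
time: 12.57
eef_pos: [0.7348, 0.0353, 0.3844]
tcp_rot: [0.972, -0.096, -0.213, -0.023]
contact_force: [-0.1, 0.0, -1.8]
opening: 0.671
```

View pics/s11.png

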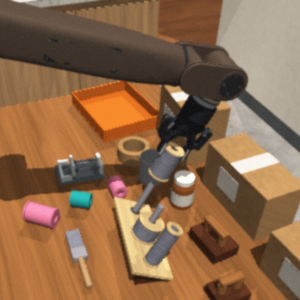

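View pics/w11.png

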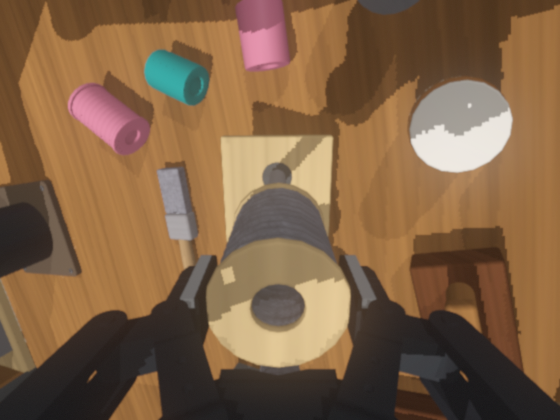

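```bash
python3 - <<'E'
from h import *
a=cv2.imread("pics/w4.png");cv2.imwrite("pics/w4s.png",cv2.resize(a[0:140,430:560],None,fx=4.2,fy=4.2,interpolation=cv2.INTER_CUBIC))
a=cv2.imread("pics/w1.png");cv2.imwrite("pics/w1s.png",cv2.resize(a[0:140,430:560],None,fx=4.2,fy=4.2,interpolation=cv2.INTER_CUBIC))
E
```

```text
(no output)
```

View pics/w4s.png

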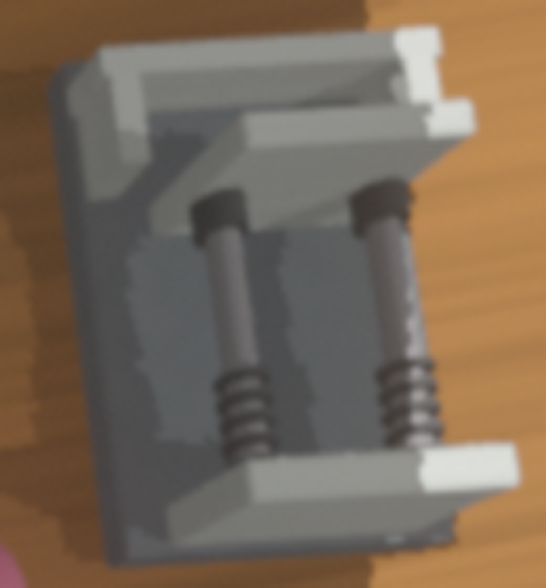

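View pics/w1s.png

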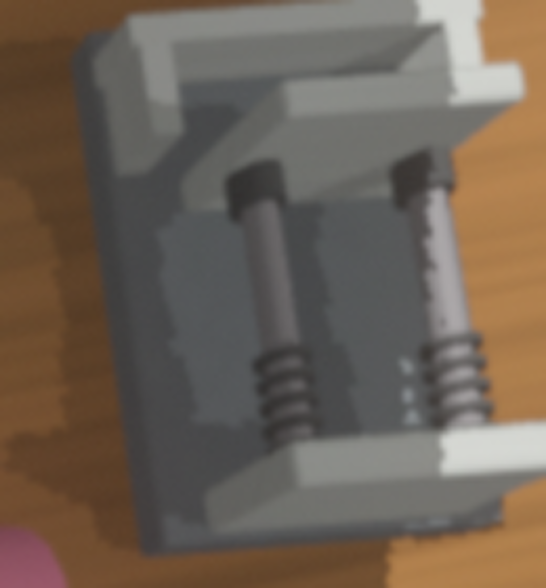

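```bash
python3 - <<'E'
from h import *
c=load("w4");S=load("scene0")
f=lambda x,y:(430+x/4.2,y/4.2)
def r(n,p,z,off):
    A,B=onz(c,f(*p[0]),z),onz(c,f(*p[1]),z);d=B-A;m=(A+B)/2;x=np.array([d[1],-d[0],0])/np.linalg.norm(d)
    print(n,"len",round(1e3*np.linalg.norm(d),1),"yaw",round(np.degrees(np.arctan2(x[1],x[0])),1),"origin",np.round(1e3*(m-x*off)[:2],1))
r("cheek0",((247,115),(470,100)),.057,0)
r("cheek10",((249,148),(476,131)),.057,.01)
r("end88",((250,458),(515,443)),.048,.088)
r("end100",((250,502),(518,485)),.048,.1)
r("lip out",((100,47),(440,28)),.030,-.038)
def c3(x,y):return(380+x/8,170+y/8)
c=S;f=c3
r("S cheek0",((157,103),(335,103)),.057,0)
r("S cheek10",((155,126),(332,126)),.057,.01)
r("S end88",((172,345),(390,345)),.048,.088)
r("S end100",((170,375),(392,373)),.048,.1)
r("S lip out",((68,60),(350,60)),.030,-.038)
E
```

```text
cheek0 len 57.4 yaw -7.1 origin [476.7 347.1]
cheek10 len 58.4 yaw -6.7 origin [475.4 346.9]
end88 len 68.0 yaw -7.9 origin [476.4 347.8]
end100 len 68.6 yaw -7.5 origin [475.4 346. ]
lip out len 95.1 yaw -7.8 origin [475.3 347.6]
S cheek0 len 58.4 yaw -7.4 origin [476.6 348.6]
S cheek10 len 57.8 yaw -7.4 origin [475.7 346.5]
S end88 len 69.1 yaw -7.5 origin [477.  347.8]
S end100 len 70.2 yaw -6.9 origin [475.5 345.1]
S lip out len 95.7 yaw -7.4 origin [476.5 348.4]
```

```bash
python3 - <<'E'
from h import *
from plant import get_state
s=get_state();R0=Rn.from_quat(s["tcp_rot"]).as_matrix();p0=np.array(s["eef_pos"])-R0[:,2]*.03
ex=np.array([np.cos(np.radians(7.4)),-np.sin(np.radians(7.4)),0]);o=np.array([.476,.347,0])
R=goal(-7.4,0,'u');print(o-ex*.045);plan(o-ex*.045+[0,0,.38],R,16,p0)
E
```

```text
[0.4313748 0.3527958 0.       ]
dist mm 450.0 rot deg [-1.  25.  -3.8] tool-frame shift [-324.5 -251.9  183.1]
0 xyz [-20.3 -15.7  11.4] r [-0.06  1.56 -0.24]
1 xyz [-20.5 -15.8  10.9] r [-0.06  1.56 -0.24]
2 xyz [-20.7 -15.9  10.3] r [-0.06  1.56 -0.24]
3 xyz [-20.9 -16.    9.7] r [-0.06  1.56 -0.24]
4 xyz [-21.1 -16.1   9.1] r [-0.06  1.56 -0.24]
5 xyz [-21.3 -16.2   8.5] r [-0.06  1.56 -0.24]
6 xyz [-21.5 -16.3   7.9] r [-0.06  1.56 -0.24]
7 xyz [-21.6 -16.4   7.3] r [-0.06  1.56 -0.24]
8 xyz [-21.7 -16.5   6.7] r [-0.06  1.56 -0.24]
9 xyz [-21.8 -16.6   6.1] r [-0.06  1.56 -0.24]
10 xyz [-21.9 -16.7   5.5] r [-0.06  1.56 -0.24]
11 xyz [-22.  -16.8   4.9] r [-0.06  1.56 -0.24]
12 xyz [-22.  -16.9   4.2] r [-0.06  1.56 -0.24]
13 xyz [-22.1 -17.    3.6] r [-0.06  1.56 -0.24]
14 xyz [-22.1 -17.1   3. ] r [-0.06  1.56 -0.24]
15 xyz [-22.1 -17.2   2.4] r [-0.06  1.56 -0.24]
```

```bash
python3 -m jog '[{"grip":0.5,"x":0,"y":0,"z":-15,"rx":0,"ry":0,"rz":0},{"grip":0.5,"x":0,"y":0,"z":-15,"rx":0,"ry":0,"rz":0},{"grip":0.5,"x":-20,"y":-16,"z":11.5,"rx":-0.1,"ry":1.6,"rz":-0.2},{"grip":0.5,"x":-20.5,"y":-16,"z":11,"rx":-0.1,"ry":1.6,"rz":-0.2},{"grip":0.5,"x":-20.5,"y":-16,"z":10.5,"rx":-0.1,"ry":1.6,"rz":-0.2},{"grip":0.5,"x":-21,"y":-16,"z":9.5,"rx":-0.1,"ry":1.6,"rz":-0.2},{"grip":0.5,"x":-21,"y":-16,"z":9,"rx":-0.1,"ry":1.5,"rz":-0.3},{"grip":0.5,"x":-21.5,"y":-16,"z":8.5,"rx":-0.1,"ry":1.5,"rz":-0.3}]'
python3 -m jog '[{"grip":0.5,"x":-21.5,"y":-16.5,"z":8,"rx":-0.1,"ry":1.6,"rz":-0.2},{"grip":0.5,"x":-21.5,"y":-16.5,"z":7.5,"rx":-0.1,"ry":1.6,"rz":-0.2},{"grip":0.5,"x":-21.5,"y":-16.5,"z":6.5,"rx":-0.1,"ry":1.6,"rz":-0.2},{"grip":0.5,"x":-22,"y":-16.5,"z":6,"rx":-0.1,"ry":1.6,"rz":-0.2},{"grip":0.5,"x":-22,"y":-16.5,"z":5.5,"rx":0,"ry":1.5,"rz":-0.3},{"grip":0.5,"x":-22,"y":-17,"z":5,"rx":0,"ry":1.5,"rz":-0.3},{"grip":0.5,"x":-22,"y":-17,"z":4,"rx":0,"ry":1.5,"rz":-0.3},{"grip":0.5,"x":-22,"y":-17,"z":3.5,"rx":0,"ry":1.6,"rz":-0.2}]'
python3 -m jog '[{"grip":0.5,"x":-22,"y":-17,"z":3,"rx":0,"ry":1.6,"rz":-0.2},{"grip":0.5,"x":-22,"y":-17,"z":2.5,"rx":0,"ry":1.6,"rz":-0.2},{"grip":0.5,"x":0,"y":0,"z":0,"rx":0,"ry":0,"rz":0},{"grip":0.5,"x":0,"y":0,"z":0,"rx":0,"ry":0,"rz":0}]'
python3 - <<'E'
from h import *
from plant import *
R=goal(-7.4,0,'u');plan(np.array([.4314,.3528,.38]),R,1)
c=read_camera("wrist");cv2.imwrite("pics/w12.png",c["frame"][:,:,::-1]);np.savez("w12.npz",**c)
c=read_camera("side");cv2.imwrite("pics/s12.png",cv2.resize(c["frame"][:,:,::-1][60:220,120:320],None,fx=3.5,fy=3.5))
E
```

```text
time: 13.33
eef_pos: [0.6269, 0.1539, 0.3948]
tcp_rot: [0.987, -0.084, -0.137, -0.012]
contact_force: [1.0, 0.2, -2.8]
opening: 0.672
time: 14.0
eef_pos: [0.4693, 0.3134, 0.3802]
tcp_rot: [0.997, -0.068, -0.029, -0.001]
contact_force: [0.6, 0.4, -1.4]
opening: 0.671
time: 14.33
eef_pos: [0.4302, 0.3531, 0.3767]
tcp_rot: [0.998, -0.063, -0.001, 0.002]
contact_force: [0.6, -0.6, -3.9]
opening: 0.673
dist mm 4.0 rot deg [0.2 0.1 0.2] tool-frame shift [ 1.2  0.1 -3.3]
0 xyz [ 1.2  0.1 -3.3] r [0.18 0.12 0.17]
```

View pics/w12.png

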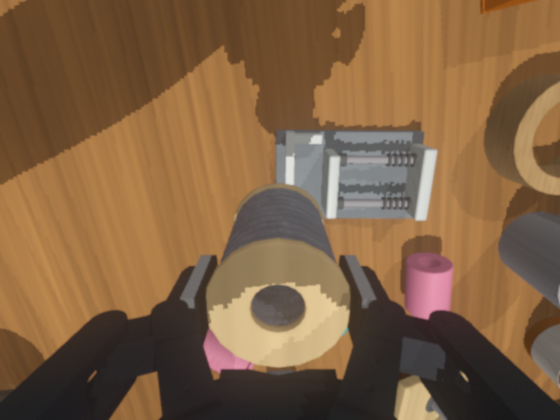

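View pics/s12.png

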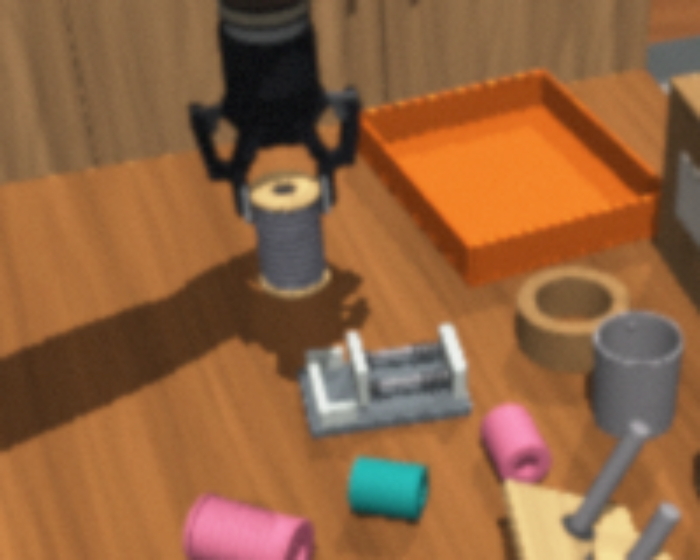

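```bash
python3 -m jog '[{"grip":0.5,"x":0,"y":0,"z":20,"rx":0.2,"ry":0.1,"rz":0.2},{"grip":0.5,"x":0,"y":0,"z":25,"rx":0,"ry":0,"rz":0},{"grip":0.5,"x":0,"y":0,"z":25,"rx":0,"ry":0,"rz":0},{"grip":0.5,"x":0,"y":0,"z":20,"rx":0,"ry":0,"rz":0},{"grip":0.5,"x":0,"y":0,"z":12,"rx":0,"ry":0,"rz":0},{"grip":0.5,"x":0,"y":0,"z":4,"rx":0,"ry":0,"rz":0},{"grip":0.5,"x":0,"y":0,"z":0,"rx":0,"ry":0,"rz":0},{"grip":0.5,"x":0,"y":0,"z":0,"rx":0,"ry":0,"rz":0}]' 90
python3 - <<'E'
from h import *
from plant import *
R=goal(-7.4,0,'u');plan(np.array([.4314,.3528,.267]),R,1)
c=read_camera("wrist");cv2.imwrite("pics/w13.png",c["frame"][:,:,::-1]);np.savez("w13.npz",**c)
c=read_camera("side");cv2.imwrite("pics/s13.png",cv2.resize(c["frame"][:,:,::-1][100:200,170:290],None,fx=6,fy=6,interpolation=cv2.INTER_CUBIC));np.savez("s13.npz",**c)
E
```

```text
time: 15.1
eef_pos: [0.4332, 0.3527, 0.2733]
tcp_rot: [0.998, -0.067, 0.002, -0.002]
contact_force: [0.1, -0.1, -2.3]
opening: 0.661
dist mm 7.0 rot deg [-0.2 -0.2 -0.2] tool-frame shift [-1.8  0.1  6.3]
0 xyz [-1.8  0.1  6.3] r [-0.22 -0.24 -0.24]
```

View pics/w13.png

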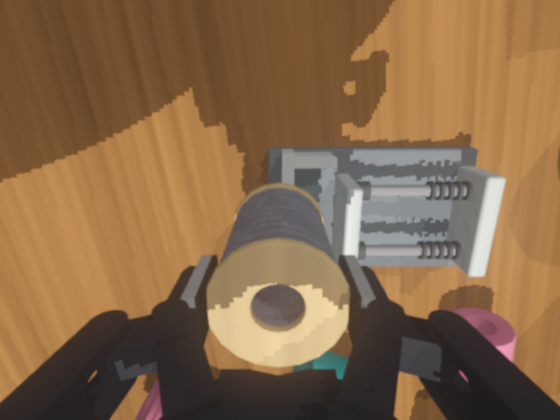

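View pics/s13.png

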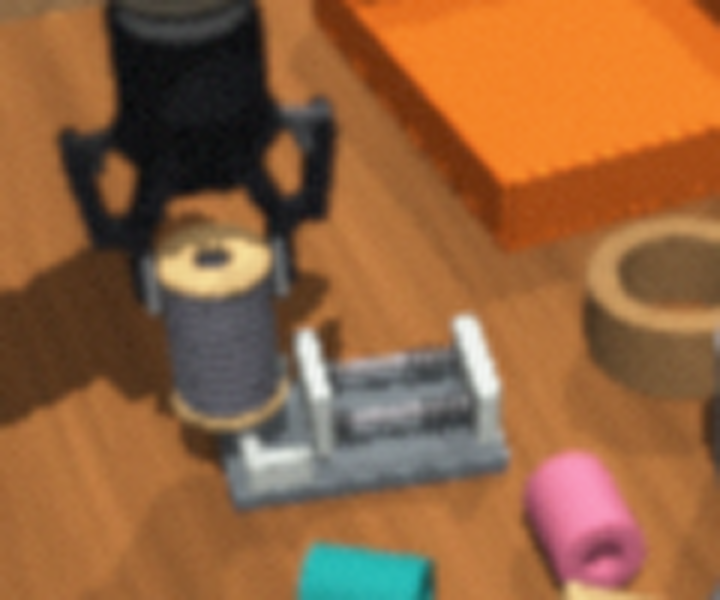

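```bash
python3 - <<'E'
from h import *
c=load("s13");g=lambda p:np.round((p-np.array([170,100]))*6)
b=np.array([.4332,.3527,.2733-.229])
v=c["R"].T@[0,0,1];v[2]=0;v/=np.linalg.norm(v)
print("bottom near rim",g(proj(c,b-v*.03)),"top centre",g(proj(c,b+[0,0,.09])))
print("stand cheek top centre",g(proj(c,[.476,.347,.057])), "lip -y outer",g(proj(c,np.array([.476,.347,.03])+.038*np.array([-.992,.129,0])-.047*np.array([.129,.992,0]))))
E
```

```text
bottom near rim [215. 422.] top centre [206. 247.]
stand cheek top centre [301. 357.] lip -y outer [247. 461.]
```

```bash
python3 -m jog '[{"grip":0.5,"x":0,"y":0,"z":4,"rx":0,"ry":0,"rz":-0.2},{"grip":0.5,"x":5,"y":0,"z":1,"rx":0,"ry":0,"rz":0},{"grip":0.5,"x":8,"y":0,"z":0,"rx":0,"ry":0,"rz":0},{"grip":0.5,"x":6,"y":0,"z":0,"rx":0,"ry":0,"rz":0},{"grip":0.5,"x":6,"y":0,"z":0,"rx":0,"ry":0,"rz":0},{"grip":0.5,"x":6,"y":0,"z":0,"rx":0,"ry":0,"rz":0},{"grip":0.5,"x":0,"y":0,"z":0,"rx":0,"ry":0,"rz":0}]' 90
python3 - <<'E'
from h import *
from plant import *
R=goal(-7.4,0,'u');plan(np.array([.476,.347,.267])+.007*np.array([.992,-.129,0]),R,1)
c=read_camera("wrist");cv2.imwrite("pics/w14.png",c["frame"][:,:,::-1]);np.savez("w14.npz",**c)
E
```

```text
time: 15.78
eef_pos: [0.4638, 0.3486, 0.2673]
tcp_rot: [0.998, -0.065, 0.001, -0.001]
contact_force: [-5.4, 0.3, 0.2]
opening: 0.664
dist mm 19.0 rot deg [-0.2 -0.1 -0.1] tool-frame shift [19.3  0.   0.3]
0 xyz [19.3  0.   0.3] r [-0.16 -0.06 -0.07]
```

View pics/w14.png

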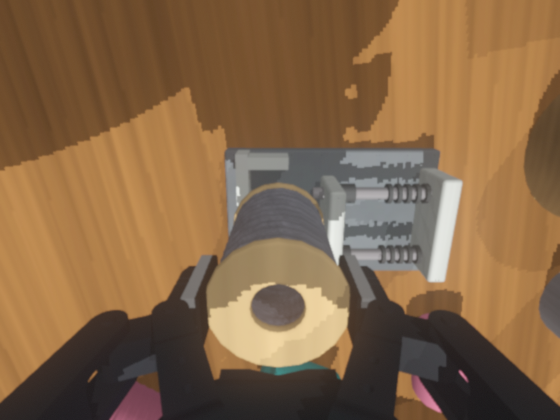

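```bash
python3 -m jog '[{"grip":0.5,"x":5,"y":0,"z":0,"rx":0,"ry":0,"rz":0},{"grip":0.5,"x":5,"y":0,"z":0,"rx":0,"ry":0,"rz":0},{"grip":0.5,"x":5,"y":0,"z":0,"rx":0,"ry":0,"rz":0},{"grip":0.5,"x":4,"y":0,"z":0,"rx":0,"ry":0,"rz":0},{"grip":0.5,"x":0,"y":0,"z":0,"rx":0,"ry":0,"rz":0},{"grip":0.5,"x":0,"y":0,"z":0,"rx":0,"ry":0,"rz":0}]' 90
python3 - <<'E'
from h import *
from plant import *
R=goal(-7.4,0,'u');plan(np.array([.476,.347,.267])+.007*np.array([.992,-.129,0]),R,1)
c=read_camera("wrist");cv2.imwrite("pics/w15.png",c["frame"][:,:,::-1]);np.savez("w15.npz",**c)
c=read_camera("side");cv2.imwrite("pics/s15.png",cv2.resize(c["frame"][:,:,::-1][100:200,170:290],None,fx=6,fy=6,interpolation=cv2.INTER_CUBIC));np.savez("s15.npz",**c)
E
```

```text
time: 16.33
eef_pos: [0.481, 0.3465, 0.267]
tcp_rot: [0.998, -0.065, -0.001, -0.001]
contact_force: [-6.9, 1.7, 1.0]
opening: 0.66
dist mm 2.0 rot deg [-0.1  0.1 -0. ] tool-frame shift [1.9 0.1 0. ]
0 xyz [1.9 0.1 0. ] r [-0.1   0.13 -0.04]
```

View pics/w15.png

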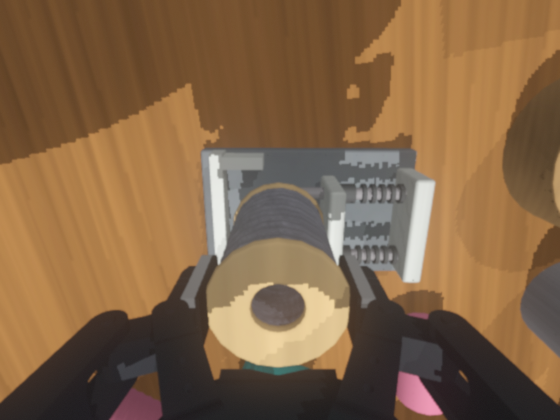

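View pics/s15.png

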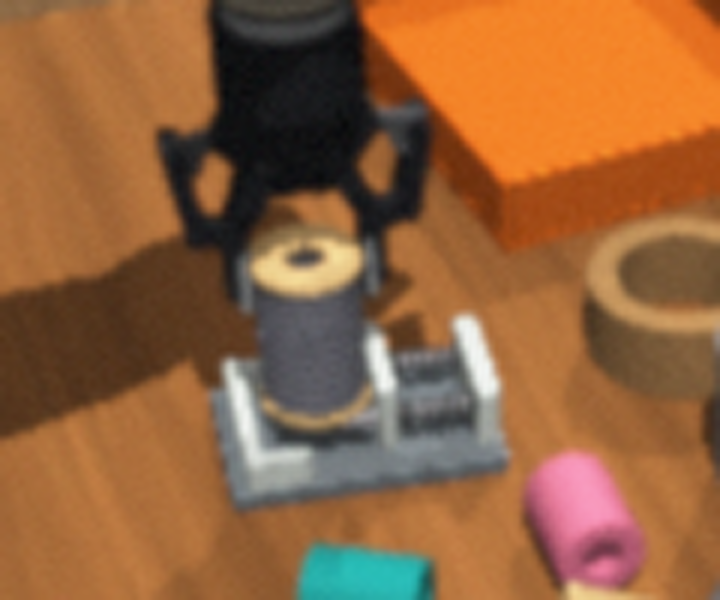

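```bash
python3 -m jog '[{"grip":0.5,"x":1.5,"y":0,"z":4,"rx":0,"ry":0,"rz":0},{"grip":0.5,"x":0,"y":0,"z":5,"rx":0,"ry":0,"rz":0},{"grip":0.5,"x":0,"y":0,"z":5,"rx":0,"ry":0,"rz":0},{"grip":0.5,"x":0,"y":0,"z":4,"rx":0,"ry":0,"rz":0},{"grip":0.5,"x":0,"y":0,"z":3,"rx":0,"ry":0,"rz":0},{"grip":0.5,"x":0,"y":0,"z":0,"rx":0,"ry":0,"rz":0}]' 90
python3 -m jog '[{"grip":0.5,"x":0,"y":0,"z":2,"rx":0,"ry":0,"rz":0},{"grip":0.5,"x":0,"y":0,"z":0,"rx":0,"ry":0,"rz":0}]'
```

```text
time: 16.93
eef_pos: [0.482, 0.3463, 0.2451]
tcp_rot: [0.998, -0.065, -0.002, -0.001]
contact_force: [-7.0, 2.2, -2.3]
opening: 0.669
time: 17.1
eef_pos: [0.4823, 0.3464, 0.2443]
tcp_rot: [0.998, -0.065, -0.002, -0.001]
contact_force: [-7.9, 0.6, 3.2]
opening: 0.666
```

```bash
python3 -m jog '[{"grip":0.5,"x":0,"y":0,"z":2,"rx":0,"ry":0,"rz":0},{"grip":0.5,"x":0,"y":0,"z":0,"rx":0,"ry":0,"rz":0}]'
python3 - <<'E'
from h import *
from plant import *
c=read_camera("wrist");cv2.imwrite("pics/w16.png",c["frame"][:,:,::-1]);np.savez("w16.npz",**c)
c=read_camera("side");cv2.imwrite("pics/s16.png",cv2.resize(c["frame"][:,:,::-1][100:200,170:290],None,fx=6,fy=6,interpolation=cv2.INTER_CUBIC));np.savez("s16.npz",**c)
E
```

```text
time: 17.27
eef_pos: [0.4825, 0.3465, 0.2443]
tcp_rot: [0.998, -0.065, -0.002, -0.0]
contact_force: [-11.8, -2.7, 13.2]
opening: 0.661
```

View pics/s16.png

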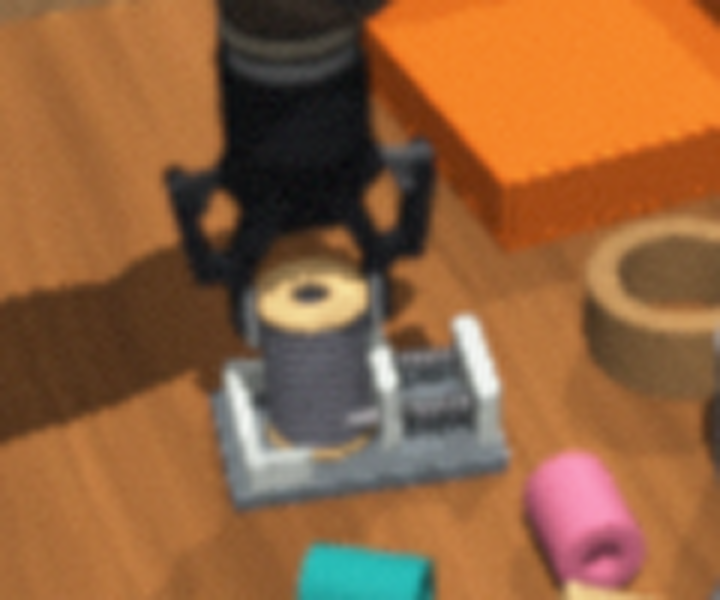

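```bash
python3 -m jog '[{"grip":0.5,"x":-2,"y":0,"z":-2,"rx":0,"ry":0,"rz":0},{"grip":0.5,"x":-2,"y":0,"z":0,"rx":0,"ry":0,"rz":0},{"grip":0.5,"x":-1.5,"y":0,"z":0,"rx":0,"ry":0,"rz":0},{"grip":0.5,"x":0,"y":0,"z":0,"rx":0,"ry":0,"rz":0}]'
```

```text
time: 17.7
eef_pos: [0.4775, 0.3468, 0.2444]
tcp_rot: [0.998, -0.065, 0.001, -0.001]
contact_force: [-6.4, -0.7, 1.2]
opening: 0.665
```

Now release slowly.

```bash
python3 -m jog '[{"grip":0.32,"x":0,"y":0,"z":0,"rx":0,"ry":0,"rz":0},{"grip":0.28,"x":0,"y":0,"z":0,"rx":0,"ry":0,"rz":0},{"grip":0.24,"x":0,"y":0,"z":0,"rx":0,"ry":0,"rz":0},{"grip":0.2,"x":0,"y":0,"z":0,"rx":0,"ry":0,"rz":0},{"grip":0.1,"x":0,"y":0,"z":0,"rx":0,"ry":0,"rz":0},{"grip":0,"x":0,"y":0,"z":0,"rx":0,"ry":0,"rz":0},{"grip":0,"x":0,"y":0,"z":0,"rx":0,"ry":0,"rz":0},{"grip":0,"x":0,"y":0,"z":0,"rx":0,"ry":0,"rz":0}]' 30
python3 - <<'E'
from h import *
from plant import *
c=read_camera("wrist");cv2.imwrite("pics/w17.png",c["frame"][:,:,::-1]);np.savez("w17.npz",**c)
E
```

```text
time: 18.37
eef_pos: [0.4788, 0.3469, 0.2452]
tcp_rot: [0.998, -0.065, 0.003, -0.002]
contact_force: [-0.1, -0.7, -0.1]
opening: 1.002
```

View pics/w17.png

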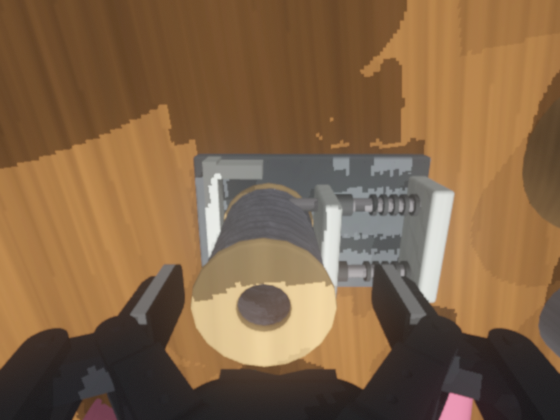

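```bash
python3 -m jog '[{"grip":0,"x":-2,"y":0,"z":-8,"rx":0,"ry":0,"rz":0},{"grip":0,"x":0,"y":0,"z":-20,"rx":0,"ry":0,"rz":0},{"grip":0,"x":0,"y":0,"z":-30,"rx":0,"ry":0,"rz":0},{"grip":0,"x":0,"y":0,"z":-35,"rx":0,"ry":0,"rz":0},{"grip":0,"x":0,"y":0,"z":-35,"rx":0,"ry":0,"rz":0},{"grip":0,"x":0,"y":0,"z":-25,"rx":0,"ry":0,"rz":0},{"grip":0,"x":0,"y":0,"z":0,"rx":0,"ry":0,"rz":0},{"grip":0,"x":0,"y":0,"z":0,"rx":0,"ry":0,"rz":0}]'
python3 - <<'E'
from h import *
from plant import *
c=read_camera("wrist");cv2.imwrite("pics/w18.png",c["frame"][:,:,::-1]);np.savez("w18.npz",**c)
c=read_camera("side");cv2.imwrite("pics/s18.png",c["frame"][:,:,::-1]);np.savez("s18.npz",**c)
cv2.imwrite("pics/s18c.png",cv2.resize(c["frame"][:,:,::-1][120:200,190:280],None,fx=7,fy=7,interpolation=cv2.INTER_CUBIC))
c=read_camera("scene");cv2.imwrite("pics/c18.png",c["frame"][:,:,::-1]);np.savez("c18.npz",**c)
E
```

```text
time: 19.08
eef_pos: [0.4758, 0.3469, 0.4007]
tcp_rot: [0.998, -0.065, 0.004, -0.003]
contact_force: [0.6, 0.0, -1.3]
opening: 1.0
```

View pics/w18.png

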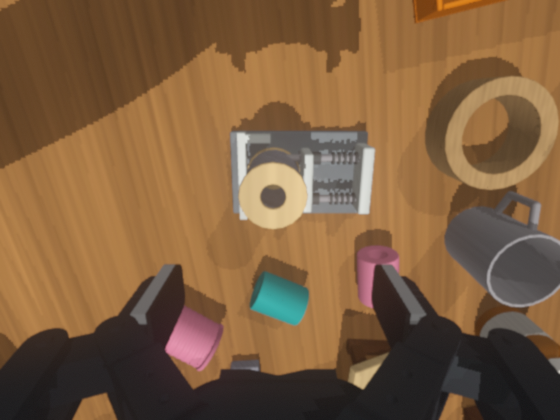

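View pics/s18.png

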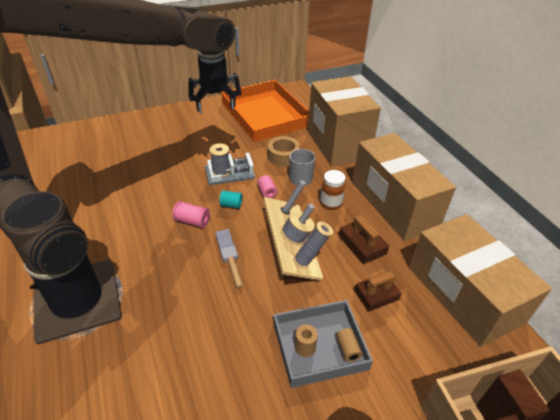

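View pics/s18c.png

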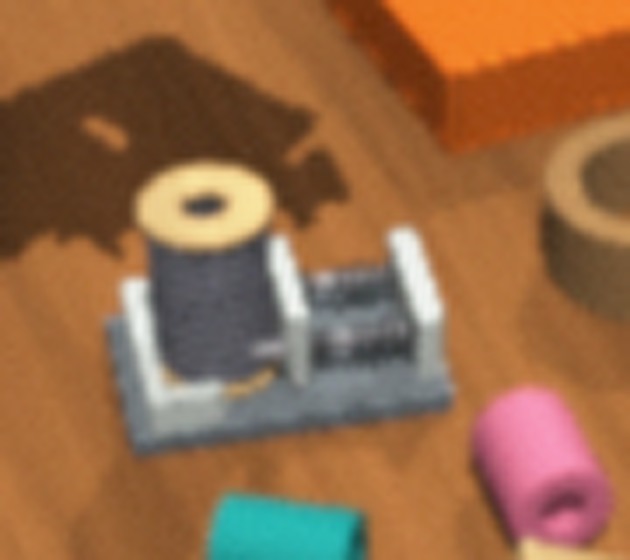

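View pics/c18.png

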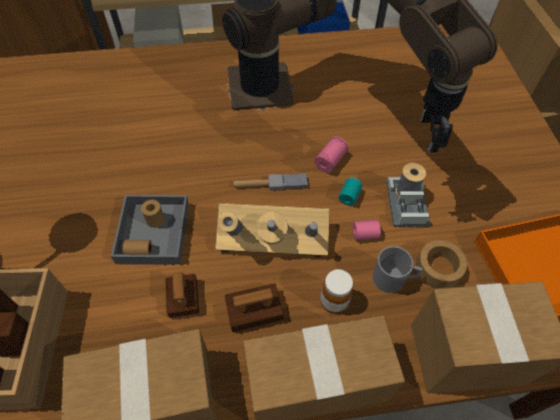

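```bash
python3 - <<'E'
from h import *
S=load("c18");D=load("s18");W=load("w18")
print(tri((S,(413.5,172.5)),(D,(190+205/7,120+204/7))),onz(W,(273,196),.102))
a=cv2.imread("pics/c18.png");b=cv2.imread("pics/scene0.png")
E
```

```text
(array([0.47535672, 0.34584673, 0.09901568]), [np.float64(0.8), np.float64(0.8)]) [0.47480388 0.34695227 0.102     ]
```

```bash
python3 -c "
from plant import *
print(sign_off())"
```

```text
the job is handed in; nothing more can be done
None
```

I did both steps in the order asked and handed the job in at about 19 s of the 54 s allowed; hand-in gives no verdict.

- **Core:** I lifted it off the leaning spindle along its axis and stood it upright in the free half of the grey tray. The reel stayed on its spindle, and the last views show the core still standing there.
- **Reel:** I drew it up off its spindle, pressed the cheek back with it and lowered it to the pocket floor. I then eased it towards the lip before letting go.

**Last checks:**
- **Position:** the centre of the reel's top measured (0.475, 0.346), against the stand origin I measured at (0.476, 0.347). It lies between the lip and the pushed-back cheek.
- **Height:** the top measured 99 mm with the scene and side cameras, against 102 mm expected. Those two cameras read 2–6 mm low on everything I checked, so I take it as standing on the floor.
- **Other things:** the slim and squat reels are still on their spindles, and nothing else appears moved, judged by eye against the first pictures.
- **Robot:** the gripper was open and clear, about 13 cm above its release point, and forces in the readings I took stayed below 20 N.

No check failed. I did not measure the cheek's travel directly; it follows from where the reel sits.

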